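# Tip the LED supply out of a packed bench rack and stand it in its holder

### The job

Take the slim LED power supply out of the tightly packed rack: tip its top forward out of the row, towards the robot's side where the rack has its low lip, then pull it free. Lower it gently, foot down and with its display facing the robot's side as it did in the rack, into the slot of the narrow upright stand until it stands upright on the slot's floor, and let go. Never drop it or let it topple over, and leave the binders and cartons standing in the rack and everything else on the bench where it is.

Things in the scene. Friction and masses are not known exactly. Their poses are not given: they have to be found in the camera images.
- unit: the LED power supply: slim upright aluminium box 118 deep (x) x 34 thick (y) x 170 mm tall (z), about 0.6 kg, flat faces. Dark cross slots in its top and rear; black front (-x) with display, flush dials and two sockets. Stands in place 2, 3 or 4 of the five. Origin: centre of its underside; x = front to rear, z = up. Its sides touch its neighbours, so in the row it cannot be gripped
- unit_top_front (a point): middle of the unit's upper front edge (unit frame: -59, 0, 170 mm). With the unit tipped 0.4 rad or more this corner stands about 60 mm or more out of the row and can be pinched across its 34 mm from above, the hand tilted along the unit; squeezed by the row, the unit stays tipped when let go. Pulling it out takes about 5 to 20 N
- unit_top_rear (a point): middle of the unit's upper rear edge (unit frame: 59, 0, 170 mm). Above the rack's rear rail the rear faces of the row are free: closed fingers, at most 34 mm wide across the row, can hook this edge and pull it forward; the unit then tips over the rack's lip with about 5 to 15 N, this edge rising about 35 mm on the way
- rack: fixed grey steel rack, open above; x = from its open front (robot side) to its rear, row of five along y. Origin on the bench under the row's middle. Inner floor 8 mm up. Front lip: inner face x = -65, 4 thick, 22 mm above the floor; rear rail: x = +65, 40 mm above it. End panel y = -90 (138 high), bracket y = 176. Item fronts 1 mm behind the lip; places at y = -70, -34, 0, 34, 67 mm
- follower (a joint): sprung aluminium plate (116 x 120 mm) at the +y end of the row: slides towards -y, 0 m as built against the full row, at most 0.06; gives way backwards by 12 mm at most. It presses the row together with about 10 N and by itself closes the gap of an item taken out, shoving the items at its end along
- stand: fixed upright stand, black steel: base 160 x 110 x 8 mm and on it a slot along x, 42 mm wide (y) between side walls 110 mm long and 60 mm high, with lips flared outward up to 70 mm; end stops with inner faces at x = -65 and 65 mm, 26 mm high. Slot floor (rubber) 10 mm above the bench. Origin: centre of the base's underside; the unit's display faces its -x
- binder_a: manual binder in the row, plastic covers with paper showing in the top, 118 x 34 x 174 mm, in place 2, 3 or 4; origin centre of underside
- carton_a: cardboard carton in the row, closed top, 118 x 34 x 166 mm, in place 2, 3 or 4; origin centre of underside
- binder_b: manual binder at the -y end of the row (place 1), 118 x 37 x 178 mm; origin centre of underside
- carton_b: cardboard carton at the +y end of the row (place 5), 118 x 33 x 162 mm; origin centre of underside
- tester: beige tester box with small display, 105 x 150 x 42 mm, lying on the bench; origin centre of underside
- meter: hand-held meter lying on its back, 150 x 76 x 45 mm; origin centre of underside
- strip: loose off-cut of a light strip with three lenses, 200 x 17 x 12 mm, on the bench; origin centre of underside
- screwdriver: screwdriver 200 mm long, 26 mm thick, on the bench; origin at the middle of its length, on the bench
- tray: open screw tray 90 x 130 x 22 mm; origin centre of underside
- spool: metal spool standing on its flange, 60 mm across, 50 mm high; origin centre of underside

How it is judged:
On the way:
1. the unit is tipped forward out of the row while its foot still stands in the rack (angle between unit's own z axis and vertical above 0.2 rad and x of unit_top_front in the frame of rack below -0.09 m and z of unit in the frame of rack below 0.05 m), for 0.1 s.
At the end, for the whole second after the job is handed in: Unit let go, at rest on the stand's slot floor (within 5 mm; 12 mm along, 8 mm across its centre), upright within 0.08 rad, front to the stand's -x; binders and cartons on the rack floor, upright within 0.25 rad, within 30 mm of the rack's middle in x (in y they may close up) (x of unit in the frame of stand between -0.012 and 0.012 m and y of unit in the frame of stand between -0.008 and 0.008 m and z of unit in the frame of stand below 0.015 m and angle between unit's own z axis and vertical below 0.08 rad and x of unit_top_front in the frame of stand below -0.03 m and linear speed of unit below 0.02 m/s and angle between each of binder_a, binder_b, carton_a, carton_b's own z axis and vertical below 0.25 rad and x of binder_a in the frame of rack between -0.03 and 0.03 m and z of each of binder_a, binder_b, carton_a, carton_b in the frame of rack below 0.02 m and x of binder_b in the frame of rack between -0.03 and 0.03 m and x of carton_a in the frame of rack between -0.03 and 0.03 m and x of carton_b in the frame of rack between -0.03 and 0.03 m); the robot touches nothing.
It fails at once if the unit toppled: tilted more than 1 rad (angle between unit's own z axis and vertical above 1 rad).
It fails at once if the unit dropped: moving faster than 0.5 m/s with no hand on it (linear speed of unit above 0.5 m/s and contact force between each of the arm, the fingers and unit below 0.1 N).
It fails at once if something else on the bench shifted by more than 30 mm (distance of any of tester, meter, strip, screwdriver, tray, spool from where it was at the start of the episode above 0.03 m).
It also fails if it takes over 64 s, if anything falls off the work surface, if the arm or the gripper's body presses on something with over 40 N, if the wrist force passes 120 N, or if a joint passes its speed limit or range.

### The arm

A 6-joint arm with a two-finger parallel gripper is mounted at the origin on the work surface. World frame = base frame: x ahead of the robot, y to its left, z up, the work surface at z = 0. Lengths are in m, angles in rad, forces in N, time in s.
With the tool pointing down it reaches from about 0.375 to 0.925 m from the base axis. Payload 5.7 kg.
Tool frame: the origin (TCP) lies at the centre of the arm's flange, where the gripper is bolted on; the fingertips stand 182 mm ahead of it and the grasp point (between the pads) lies 163 mm ahead of it; y points along the fingers, z is the direction in which the jaws open and shut, and the axes are right-handed (so a half turn about y gives the same grasp; the last joint's range is limited). The gripper opens to 88 mm and grips with 3 to 60 N. Pads are 20 mm wide; open, the fingers measure 115 mm over their backs; the gripper's body (75 mm by 178 mm) begins 61 mm behind the grasp point.
Start: joints at [1.182, 0.359, 1.51, -0, 1.272, -0.115], TCP at [0.162, 0.578, 0.405] pointing down, gripper open.
Joint ranges: [-2.97, 2.97], [-1.01, 2.36], [0.21, 2.38], [-0.96, 4.11], [0.2, 2.71], [-2.98, 2.98]. Speed limits (rad/s): [2.39, 2.39, 3.14, 3.14, 3.14, 3.14].

### API

Orientations are given as a 3x3 rotation matrix whose columns are the frame's x, y, z axes.
In Python, from cell import sense, camera, finish_job gives the robot as it stands. The module is installed in compiled form; this text tells all that it offers.
- The arm moves only by the tool move_arm, never from a script. Its argument "rows" is a list of rows, each a list of 7 numbers: the turn, a rotation vector about the tool's x, y, z scaled (see below), then the shift along the tool's x, y, z scaled (see below), then the opening in per cent of the stroke, from 0 (shut) to 100 (fully open). A call has 1 to 12 rows; each row is the pose to reach, as a shift and turn from the pose commanded when the call began, along the tool's axes at that moment, turning the shorter way round; what a row does not reach only later rows make up. The controller multiplies each number of a shift by 40 cm and each number of a turn by pi rad. A row lasts 1/10 s, in which the tool goes at most 50 mm and 8.59 degrees, less where a joint would pass 70% of its speed; a pose out of reach is approached as far as the arm can. A call with a number of a shift or a turn outside -1 to 1 is refused whole. A call with a gripper value outside its range is refused whole. The fingers move at their own pace and stop on an object; "squeeze" is the grip in N (left out, the last holds). Time passes only in rows, so rows that repeat a pose let the fingers close. It gives the time, the measured TCP pose, the force and the opening at its end, in the units of the state.
- sense(): the state, without advancing time (a new reading comes with each control period).
- camera(name): name is "side" or "top" or "wrist"; returns a dict with "image" (384x512x3 uint8, blue, green, red), "z_map" (384x512 float32, m along the optical axis (not along the pixel's ray), 0 where there is no reading), "vfov" (degrees; the focal length in pixels is half the picture's height over the tangent of half this angle, whatever the lens; pixels are square), "cx", "cy" (the principal point, pixels), "xyz" and "attitude" of the camera in the world; the wrist camera has in their place "tool_from_camera" (4x4, takes a point from camera to tool coordinates, whose origin is the TCP and whose axes are the tool frame's). Camera axes: x right, y up, looking along -z (the intrinsics and any distortion apply to the point x, -y, -z); pixel columns grow to the right and rows downward; lengths in m; the calibration is good to about 2 mm. A picture is of the moment at which its call begins: read the wrist's pose just before it.
- finish_job(): hands the job in, once; it reports no verdict.
The state is a dict: "time": time; "qpos": joint angles; "joint_vel": joint speeds; "effort": joint torques, N m; "tcp_pos": TCP position; "tcp_rot": TCP orientation; "ft_force": force on the tool from outside, world axes, zero at the start; "ft_torque": the same for the moment, N m; "grip_width": opening from 0.0 (shut) to 1.0 (fully open).
Only numpy, scipy, OpenCV 4.12 (cv2) and the standard library are available. Lean on these libraries where they do the work, as an engineer would, in place of code of your own. Each camera call takes 0.05 s, during which the arm holds its last target.

## Working session

There is one attempt and no reset: what is moved stays moved. The work goes in short steps, Python scripts to look and compute and a tool call to move; the robot and the scene stay as the last step left them, time stands still between calls to the robot, and variables do not carry over. Pictures are saved under pics/ and viewed, and the job is handed in when it is done.

Besides the shell and the picture viewer there is one more tool, called by a JSON object that holds its "api" and its "payload". move_arm: Moves the arm, as the interface text tells. Shifts and turns lie within -1 to 1; 1 stands for 40 cm of shift or pi rad of turn. Its arguments: {"type":"object","properties":{"rows":{"type":"array","items":{"type":"array","items":{"type":"number"}}},"squeeze":{"type":"number"}},"required":["rows"]}

```bash
mkdir -p pics; ls; cat > h.py <<'E'
import numpy as np, cv2
from cell import sense, camera
def K(c):
    h=c["image"].shape[0]; f=h/2/np.tan(np.radians(c["vfov"])/2); return f
def cloud(c,s=None):
    f=K(c); z=c["z_map"]; H,W=z.shape
    u,v=np.meshgrid(np.arange(W),np.arange(H))
    p=np.stack([(u-c["cx"])/f*z,-(v-c["cy"])/f*z,-z],-1)
    if "xyz" in c: R=np.array(c["attitude"]);t=np.array(c["xyz"])
    else:
        T=np.array(c["tool_from_camera"]);Rt=np.array(s["tcp_rot"]);R=Rt@T[:3,:3];t=Rt@T[:3,3]+np.array(s["tcp_pos"])
    w=p@R.T+t; w[z<=0]=np.nan
    return w
E
python3 - <<'E'
from h import *
s=sense();print(s)
for n in["side","top","wrist"]:
    s=sense();c=camera(n);cv2.imwrite(f"pics/{n}0.png",c["image"]);np.savez(f"{n}0.npz",w=cloud(c,s),im=c["image"])
    print(n,{k:v for k,v in c.items() if k not in("image","z_map")})
E
```

```text
pics
{'time': 0.0, 'qpos': array([ 1.18190814e+00,  3.59472695e-01,  1.51138607e+00, -2.99396935e-05,
        1.27252224e+00, -1.15083699e-01]), 'joint_vel': array([-4.41206782e-05,  1.05141973e-03,  4.69850756e-05,  2.30959816e-04,
        1.26593982e-03, -3.35944815e-04]), 'effort': array([-8.89811872e-04, -5.15371978e+01, -2.70734972e+01,  6.76896586e-02,
        3.45849304e-02, -8.76169656e-05]), 'tcp_pos': array([0.16210734, 0.57732186, 0.40384619]), 'tcp_rot': array([[ 9.62751475e-01, -6.51590854e-04,  2.70387081e-01],
       [-2.70387808e-01, -1.66566960e-03,  9.62750050e-01],
       [-1.76943588e-04, -9.99998400e-01, -1.77980808e-03]]), 'ft_force': array([-0.02365335, -0.55929861,  0.6682274 ]), 'ft_torque': array([-0.00854132, -0.00478778, -0.00203444]), 'grip_width': 1.003714544946603}
side {'vfov': 56.00493414500593, 'cx': 264.87783438526105, 'cy': 190.83831922231997, 'xyz': array([ 0.18006273, -0.07290835,  1.11107384]), 'attitude': array([[ 0.25933396,  0.91422506, -0.31134938],
       [-0.96576911,  0.24348313, -0.08947617],
       [-0.00599303,  0.32389583,  0.94607377]])}
top {'vfov': 55.18497893803776, 'cx': 251.64177310443696, 'cy': 196.99393458458326, 'xyz': array([ 0.37366282, -0.00303486,  1.10461815]), 'attitude': array([[ 1.82418343e-03,  9.89558734e-01, -1.44118646e-01],
       [-9.99887963e-01, -3.36251723e-04, -1.49648914e-02],
       [-1.48570991e-02,  1.44129799e-01,  9.89447254e-01]])}
wrist {'vfov': 62.10701699367126, 'cx': 252.47736770420235, 'cy': 186.21950656484276, 'tool_from_camera': array([[-7.31123849e-04, -9.52644158e-01, -3.04086458e-01,
        -8.39533978e-02],
       [-3.62394621e-04,  3.04086772e-01, -9.52644269e-01,
         1.90796834e-02],
       [ 9.99999667e-01, -5.86301648e-04, -5.67558210e-04,
         1.08625126e-03],
       [ 0.00000000e+00,  0.00000000e+00,  0.00000000e+00,
         1.00000000e+00]])}
```

View pics/side0.png

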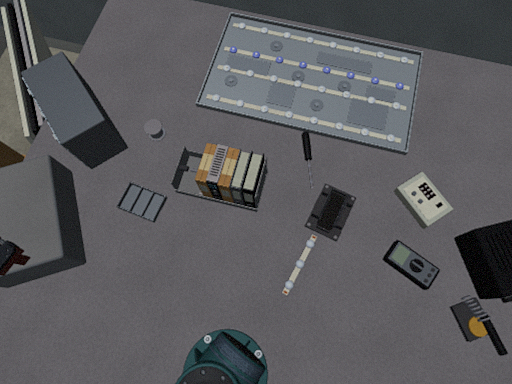

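View pics/top0.png

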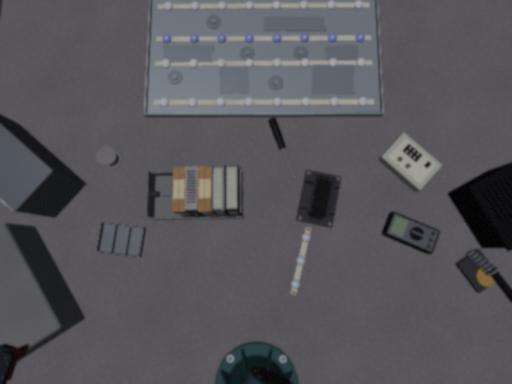

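View pics/wrist0.png

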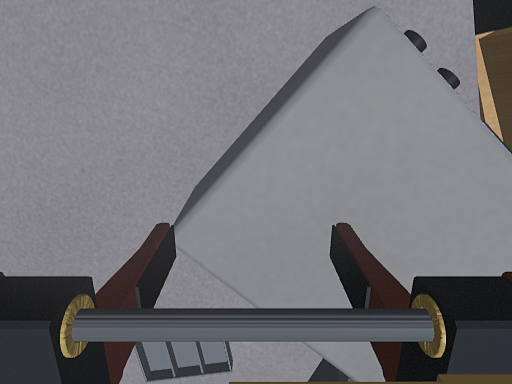

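```bash
python3 - <<'E'
import numpy as np,cv2
d=np.load("top0.npz");im=d["im"]
a=cv2.resize(im[155:240,85:350],None,fx=3,fy=3,interpolation=cv2.INTER_CUBIC)
d2=np.load("side0.npz")
b=cv2.resize(d2["im"][120:250,165:365],None,fx=4,fy=4,interpolation=cv2.INTER_CUBIC)
cv2.imwrite("pics/t1.png",a);cv2.imwrite("pics/s1.png",b)
w=d["w"]
np.set_printoptions(precision=3,suppress=True)
for (u,v) in [(180,190),(192,190),(205,190),(218,190),(232,190),(152,190),(320,196),(325,220),(330,190),(300,250),(30,180),(30,290),(120,240),(107,156),(260,20),(10,355)]: print(u,v,w[v,u])
print(np.nanmax(w[...,2]))
E
```

```text
180 190 [0.528 0.196 0.171]
192 190 [0.527 0.164 0.179]
205 190 [0.527 0.131 0.175]
218 190 [0.527 0.097 0.179]
232 190 [0.526 0.061 0.184]
152 190 [0.55  0.307 0.039]
320 196 [ 0.536 -0.191  0.012]
325 220 [ 0.464 -0.204  0.013]
330 190 [ 0.546 -0.212  0.062]
300 250 [ 0.375 -0.13   0.006]
30 180 [0.55  0.576 0.193]
30 290 [0.272 0.58  0.146]
120 240 [0.404 0.409 0.001]
107 156 [0.65  0.441 0.053]
260 20 [ 1.114 -0.013  0.007]
10 355 [0.168 0.487 0.346]
0.34931292324310725
```

View pics/t1.png

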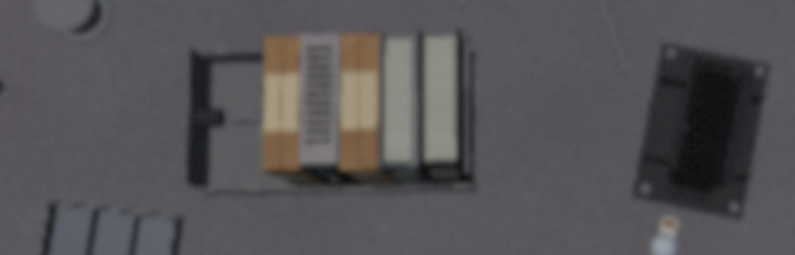

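View pics/s1.png

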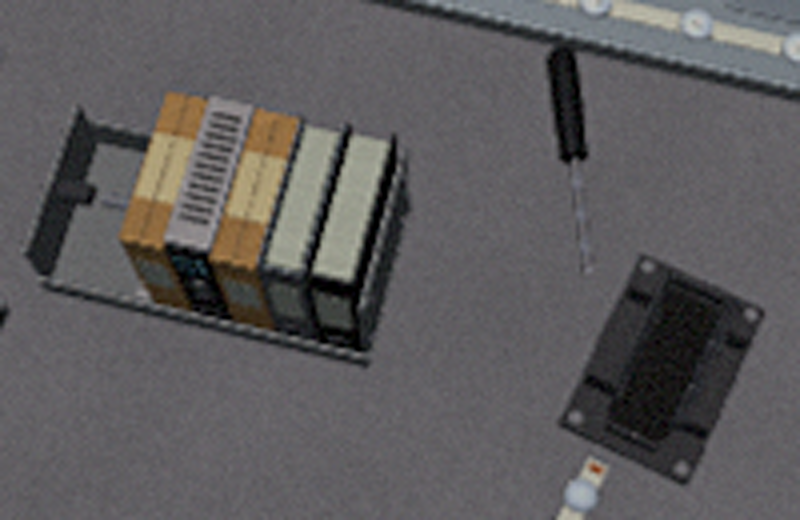

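```bash
cat > m.py <<'E'
from h import *
np.set_printoptions(precision=4,suppress=True)
def rect(p):
    r=cv2.minAreaRect((p[:,:2]*1000).astype(np.float32)); return r
if __name__=="__main__":
  for n in["top","side"]:
    d=np.load(n+"0.npz");w=d["w"].reshape(-1,3)
    m=(w[:,0]>.4)&(w[:,0]<.65)&(w[:,1]>0)&(w[:,1]<.3)&(w[:,2]>.162)
    print(n,"row",m.sum(),rect(w[m]))
    m=(w[:,0]>.4)&(w[:,0]<.65)&(w[:,1]>-.32)&(w[:,1]<-.1)&(w[:,2]>.05)&(w[:,2]<.09)
    print("standwalls",m.sum(),rect(w[m]),w[m].mean(0))
    m=(w[:,0]>.4)&(w[:,0]<.65)&(w[:,1]>-.32)&(w[:,1]<-.1)&(w[:,2]>.004)&(w[:,2]<.09)
    print("stand all",m.sum(),rect(w[m]))
    im=d["im"].reshape(-1,3).astype(int)
    g=d["im"].reshape(-1,3).max(1)
    m=(w[:,0]>.4)&(w[:,0]<.65)&(w[:,1]>-.32)&(w[:,1]<-.1)&(g<62)&(w[:,2]<.09)
    # colour mask of unit top: greyish bright at z>.17
    m=(w[:,0]>.4)&(w[:,0]<.65)&(w[:,1]>0.0)&(w[:,1]<.3)&(w[:,2]>.16)
    print("heights",np.histogram(w[m][:,1],bins=np.arange(0.03,.23,.01)))
E
python3 m.py
```

```text
top row 2969 ((533.3168334960938, 131.33883666992188), (118.58958435058594, 172.27963256835938), 0.6070456504821777)
standwalls 291 ((531.8587646484375, -187.1390380859375), (61.933406829833984, 110.06340789794922), 78.57560729980469) [ 0.5303 -0.1917  0.0669]
stand all 2599 ((525.106201171875, -210.0467987060547), (219.74598693847656, 246.7849884033203), 89.97802734375)
heights (array([  0,  77, 173, 174, 176, 171, 166, 167, 168, 172, 182, 180, 187,
       176, 179, 153, 175, 175, 123]), array([0.03, 0.04, 0.05, 0.06, 0.07, 0.08, 0.09, 0.1 , 0.11, 0.12, 0.13,
       0.14, 0.15, 0.16, 0.17, 0.18, 0.19, 0.2 , 0.21, 0.22]))
side row 2415 ((532.6390380859375, 132.55819702148438), (119.94090270996094, 172.87098693847656), 0.9678742289543152)
standwalls 238 ((531.7689819335938, -185.54354858398438), (61.20138931274414, 108.81259155273438), 78.18768310546875) [ 0.5304 -0.1865  0.0659]
stand all 1874 ((524.7989501953125, -210.0077667236328), (248.44847106933594, 217.15245056152344), 0.7904563546180725)
heights (array([  0,  89, 140, 140, 135, 145, 140, 136, 138, 142, 142, 145, 158,
       144, 144, 110, 136, 136, 116]), array([0.03, 0.04, 0.05, 0.06, 0.07, 0.08, 0.09, 0.1 , 0.11, 0.12, 0.13,
       0.14, 0.15, 0.16, 0.17, 0.18, 0.19, 0.2 , 0.21, 0.22]))
```

```bash
cat > plan.py <<'E'
from h import *
import json,os
from scipy.spatial.transform import Rotation as Ro
np.set_printoptions(precision=4,suppress=True)
def cmd():
    if os.path.exists("cmd.json"):
        d=json.load(open("cmd.json"));return np.array(d["p"]),np.array(d["R"])
    s=sense();return np.array(s["tcp_pos"]),np.array(s["tcp_rot"])
def ori(psi,th=0):
    # tool x=+x,y down,z=+y, yaw psi, tipped forward th (hand top towards -x)
    R0=np.array([[1,0,0],[0,0,1],[0,-1,0]],float)
    return Ro.from_euler("z",psi).as_matrix()@Ro.from_euler("y",-th).as_matrix()@R0
def plan(targets,grip,nd=3,save=True):
    p0,R0=cmd();out=[]
    for i,(p,R) in enumerate(targets):
        t=Ro.from_matrix(R0.T@R).as_rotvec()/np.pi; d=R0.T@(np.array(p)-p0)/.4
        out.append([float(x)+0. for x in np.round(np.r_[t,d],nd)]+[grip])
    t=np.array(out[-1])
    p=p0+R0@(t[3:6]*.4);R=R0@Ro.from_rotvec(t[:3]*np.pi).as_matrix()
    if save: json.dump({"p":p.tolist(),"R":R.tolist()},open("cmd.json","w"))
    print(json.dumps(out)); print("steps mm",np.linalg.norm(p-p0)*1000, "deg",np.degrees(np.linalg.norm(t[:3]*np.pi)),"final",p)
E
python3 - <<'E'
from plan import *
plan([([.515,.168,.5],ori(.014))],0)
E
```

```text
[[0.0, -0.092, 0.0, 1.126, -0.239, -0.747, 0]]
steps mm 548.8906630650589 deg 16.56 final [0.515  0.1681 0.4999]
```

{"api": "move_arm", "payload": {"rows": [[0,-0.092,0,0.563,-0.12,-0.374,0],[0,-0.092,0,0.563,-0.12,-0.374,0],[0,-0.092,0,0.563,-0.12,-0.374,0],[0,-0.092,0,0.563,-0.12,-0.374,0],[0,-0.092,0,0.563,-0.12,-0.374,0],[0,-0.092,0,0.563,-0.12,-0.374,0],[0,-0.092,0,0.563,-0.12,-0.374,0]], "squeeze": 55}}

```text
time: 0.85
tcp_pos: [0.3406, 0.3706, 0.4533]
tcp_rot: [[1.0, 0.002, -0.011], [0.011, -0.0, 1.0], [0.002, -1.0, -0.0]]
ft_force: [-1.0, 0.0, 0.2]
grip_width: 0.402
```

```bash
rm cmd.json; python3 - <<'E'
from plan import *
s=sense();print(s["tcp_rot"],s["joint_vel"])
plan([([.515,.168,.5],ori(.014))],0)
E
```

```text
[[ 0.9999  0.0016 -0.0111]
 [ 0.0111 -0.0002  0.9999]
 [ 0.0016 -1.     -0.0002]] [ 0.0601  0.0151  0.007   0.0401 -0.0105  0.0534]
[[0.0, -0.001, 0.001, 0.431, -0.116, -0.511, 0]]
steps mm 271.39285178500927 deg 0.25455844122715715 final [0.5151 0.1681 0.5   ]
```

{"api": "move_arm", "payload": {"rows": [[0,-0.001,0.001,0.431,-0.116,-0.511,0],[0,-0.001,0.001,0.431,-0.116,-0.511,0],[0,-0.001,0.001,0.431,-0.116,-0.511,0],[0,-0.001,0.001,0.431,-0.116,-0.511,0],[0,-0.001,0.001,0.431,-0.116,-0.511,0],[0,-0.001,0.001,0.431,-0.116,-0.511,0],[0,-0.001,0.001,0.431,-0.116,-0.511,0],[0,-0.001,0.001,0.431,-0.116,-0.511,0],[0,-0.001,0.001,0.431,-0.116,-0.511,0]]}}

```text
time: 1.75
tcp_pos: [0.513, 0.1724, 0.4984]
tcp_rot: [[1.0, -0.005, -0.02], [0.02, 0.0, 1.0], [-0.005, -1.0, 0.0]]
ft_force: [-0.1, 0.5, -0.3]
grip_width: 0.003
```

```bash
python3 - <<'E'
from plan import *
s=sense();print(s["tcp_pos"],s["tcp_rot"],s["ft_force"])
c=camera("wrist");cv2.imwrite("pics/w1.png",c["image"]);w=cloud(c,s);np.savez("w1.npz",w=w,im=c["image"])
W=w.reshape(-1,3);m=(W[:,0]>.4)&(W[:,0]<.65)&(W[:,1]>0)&(W[:,1]<.3)&(W[:,2]>.16)&(W[:,2]<.2)
print(cv2.minAreaRect((W[m][:,:2]*1000).astype(np.float32)))
E
```

```text
[0.513  0.1724 0.4984] [[ 0.9998 -0.0049 -0.0199]
 [ 0.0199  0.0003  0.9998]
 [-0.0049 -1.      0.0004]] [-0.0796  0.4733 -0.2563]
((533.3323364257812, 132.5853271484375), (118.44367218017578, 172.29051208496094), 1.16364324092865)
```

View pics/w1.png

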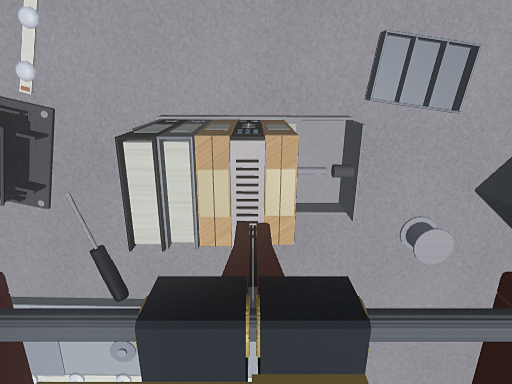

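```bash
python3 - <<'E'
from plan import *
d=np.load("w1.npz");w=d["w"];im=d["im"].astype(int)
for r in (142,155,185,215):
    print(r,[(u,im[r,u].tolist()) for u in list(range(226,236))+list(range(260,270))])
    # saturation edges
    for u in (228,230,231,232,263,264,265,266): print(u,w[r,u])
for r in range(128,142,2): print(r,w[r,248],im[r,248])
for r in range(225,255,3): print(r,w[r,210],w[r,285])
E
```

```text
142 [(226, [121, 158, 187]), (227, [120, 157, 187]), (228, [118, 158, 192]), (229, [100, 111, 123]), (230, [186, 176, 174]), (231, [192, 188, 192]), (232, [190, 187, 191]), (233, [189, 185, 190]), (234, [189, 186, 190]), (235, [188, 185, 188]), (260, [190, 188, 191]), (261, [190, 187, 192]), (262, [191, 188, 192]), (263, [191, 188, 192]), (264, [210, 200, 193]), (265, [69, 97, 120]), (266, [117, 157, 188]), (267, [115, 152, 181]), (268, [114, 151, 179]), (269, [117, 154, 182])]
228 [0.4809 0.1495 0.175 ]
230 [0.4804 0.1516 0.1778]
231 [0.4802 0.1526 0.1789]
232 [0.4801 0.1536 0.1793]
263 [0.4796 0.183  0.1784]
264 [0.4797 0.1839 0.1779]
265 [0.4809 0.1852 0.1703]
266 [0.4806 0.1861 0.1725]
155 [(226, [114, 149, 178]), (227, [114, 152, 181]), (228, [116, 155, 186]), (229, [82, 109, 132]), (230, [179, 167, 163]), (231, [195, 192, 195]), (232, [183, 181, 184]), (233, [181, 179, 182]), (234, [183, 180, 183]), (235, [186, 183, 185]), (260, [182, 179, 183]), (261, [183, 179, 183]), (262, [182, 179, 182]), (263, [185, 181, 184]), (264, [195, 180, 173]), (265, [96, 139, 170]), (266, [115, 15
[... 1767 characters left out ...]
6 108  82]
132 [0.4733 0.1684 0.1577] [131 115  88]
134 [0.474  0.1685 0.1668] [50 51 55]
136 [0.4743 0.1686 0.178 ] [58 58 61]
138 [0.4762 0.1687 0.1781] [69 67 70]
140 [0.4781 0.1687 0.1781] [127 122 123]
225 [0.5679 0.1306 0.1754] [0.5686 0.2092 0.1705]
228 [0.5719 0.1304 0.1741] [0.5716 0.2093 0.1713]
231 [0.5751 0.1304 0.1747] [0.5753 0.2095 0.1708]
234 [0.5784 0.1304 0.1751] [0.5789 0.2097 0.1707]
237 [nan nan nan] [0.5824 0.2099 0.1707]
240 [0.5855 0.1302 0.1748] [0.5857 0.21   0.1712]
243 [0.5886 0.1302 0.1756] [0.5888 0.2101 0.1721]
246 [0.6855 0.1063 0.0013] [0.6824 0.2315 0.0023]
249 [0.6909 0.1062 0.0016] [ 0.6893  0.2321 -0.0001]
252 [0.6967 0.1061 0.0014] [0.6948 0.2323 0.0002]
```

```bash
python3 - <<'E'
from plan import *
s=sense();print(s["tcp_pos"],s["tcp_rot"][:,0],s["joint_vel"])
plan([([.618,.1697,.40],ori(.015)),([.618,.1697,.342],ori(.015))],0)
E
```

```text
[0.513  0.1724 0.4985] [ 0.9998  0.0203 -0.0046] [-0.0003 -0.0023 -0.0015 -0.0033 -0.0007 -0.0042]
[[0.0, 0.0, 0.0, 0.258, 0.25, 0.0, 0], [0.0, 0.0, 0.0, 0.258, 0.395, 0.0, 0]]
steps mm 188.71735479282242 deg 0.0 final [0.6181 0.1696 0.3418]
```

```bash
rm cmd.json; python3 - <<'E'
from plan import *
plan([([.618,.1697,.40],ori(.015)),([.618,.1697,.342],ori(.015))],0)
E
```

```text
[[0.0, 0.002, -0.001, 0.264, 0.245, -0.012, 0], [0.0, 0.002, -0.001, 0.264, 0.39, -0.012, 0]]
steps mm 188.44203352755457 deg 0.4024922359499622 final [0.6179 0.1698 0.3421]
```

{"api": "move_arm", "payload": {"rows": [[0,0.002,-0.001,0.264,0.1,-0.012,0],[0,0.002,-0.001,0.264,0.1,-0.012,0],[0,0.002,-0.001,0.264,0.15,-0.012,0],[0,0.002,-0.001,0.264,0.2,-0.012,0],[0,0.002,-0.001,0.264,0.245,-0.012,0],[0,0.002,-0.001,0.264,0.29,-0.012,0],[0,0.002,-0.001,0.264,0.34,-0.012,0],[0,0.002,-0.001,0.264,0.39,-0.012,0],[0,0.002,-0.001,0.264,0.39,-0.012,0],[0,0.002,-0.001,0.264,0.39,-0.012,0],[0,0.002,-0.001,0.264,0.39,-0.012,0]]}}

```text
time: 2.9
tcp_pos: [0.6195, 0.1688, 0.344]
tcp_rot: [[1.0, 0.002, -0.013], [0.013, 0.0, 1.0], [0.002, -1.0, 0.0]]
ft_force: [-0.1, 0.9, -0.1]
grip_width: 0.003
```

```bash
python3 - <<'E'
from plan import *
s=sense();print(s["tcp_pos"],s["tcp_rot"],s["ft_force"])
c=camera("wrist");cv2.imwrite("pics/w2.png",c["image"])
c=camera("side");cv2.imwrite("pics/s2.png",cv2.resize(c["image"][100:250,150:350],None,fx=4,fy=4,interpolation=cv2.INTER_CUBIC))
E
```

```text
[0.6195 0.1688 0.344 ] [[ 0.9999  0.0017 -0.0129]
 [ 0.0129  0.0003  0.9999]
 [ 0.0017 -1.      0.0003]] [-0.0692  0.9315 -0.0577]
```

View pics/w2.png

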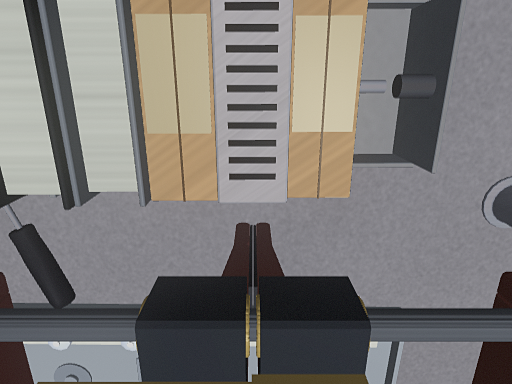

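View pics/s2.png

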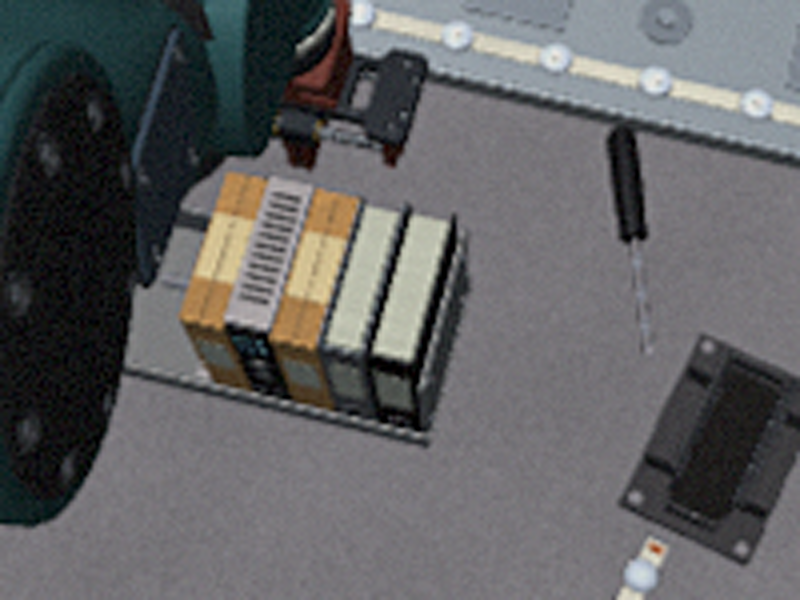

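{"api": "move_arm", "payload": {"rows": [[0,0,0,-0.015,0.004,0,0],[0,0,0,-0.03,0.004,0,0],[0,0,0,-0.04,0.004,0,0],[0,0,0,-0.045,0.004,0,0],[0,0,0,-0.045,0.004,0,0]]}}

```text
time: 3.5
tcp_pos: [0.6018, 0.1678, 0.3416]
tcp_rot: [[1.0, 0.003, -0.012], [0.012, 0.0, 1.0], [0.003, -1.0, 0.0]]
ft_force: [3.3, -0.7, -0.9]
grip_width: 0.007
```

```bash
rm -f cmd.json; cat >> plan.py <<'E'
def arc(p0,R0,ths,piv=(.473,.1675,.030),psi=.015):
    ax=np.array([-np.sin(psi),np.cos(psi),0]);piv=np.array(piv);o=[]
    for t in ths:
        Q=Ro.from_rotvec(-t*ax).as_matrix(); o.append((piv+Q@(p0-piv),Q@R0))
    return o
E
python3 - <<'E'
from plan import *
p,R=cmd();plan(arc(p,R,np.arange(.04,.33,.04)),0)
E
```

```text
[[0.0, 0.0, -0.013, -0.031, -0.012, 0.0, 0], [0.0, 0.0, -0.025, -0.063, -0.023, 0.0, 0], [0.0, 0.0, -0.038, -0.095, -0.033, 0.0, 0], [0.0, 0.0, -0.051, -0.128, -0.042, 0.0, 0], [0.0, 0.0, -0.064, -0.161, -0.049, 0.0, 0], [0.0, 0.0, -0.076, -0.194, -0.055, -0.001, 0], [0.0, 0.0, -0.089, -0.228, -0.059, -0.001, 0], [0.0, 0.0, -0.102, -0.261, -0.062, -0.001, 0]]
steps mm 107.30591782376217 deg 18.36 final [0.4974 0.1662 0.3662]
```

{"api": "move_arm", "payload": {"rows": [[0,0,-0.013,-0.031,-0.012,0,0],[0,0,-0.025,-0.063,-0.023,0,0],[0,0,-0.038,-0.095,-0.033,0,0],[0,0,-0.051,-0.128,-0.042,0,0],[0,0,-0.051,-0.128,-0.042,0,0]]}}

```text
time: 4.0
tcp_pos: [0.5496, 0.1672, 0.3591]
tcp_rot: [[0.987, 0.163, -0.013], [0.012, 0.002, 1.0], [0.163, -0.987, -0.0]]
ft_force: [2.2, -0.6, 2.3]
grip_width: 0.006
```

```bash
python3 - <<'E'
from plan import *
s=sense();print(s["tcp_pos"],s["tcp_rot"],s["ft_force"])
c=camera("wrist");cv2.imwrite("pics/w3.png",c["image"])
c=camera("side");cv2.imwrite("pics/s3.png",cv2.resize(c["image"][100:250,150:350],None,fx=4,fy=4,interpolation=cv2.INTER_CUBIC))
E
```

```text
[0.5496 0.1672 0.3591] [[ 0.9865  0.1631 -0.0126]
 [ 0.0124  0.002   0.9999]
 [ 0.1631 -0.9866 -0.0001]] [ 2.2049 -0.6431  2.2772]
```

View pics/w3.png

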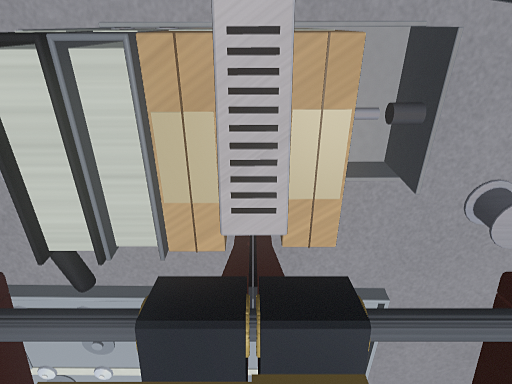

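View pics/s3.png

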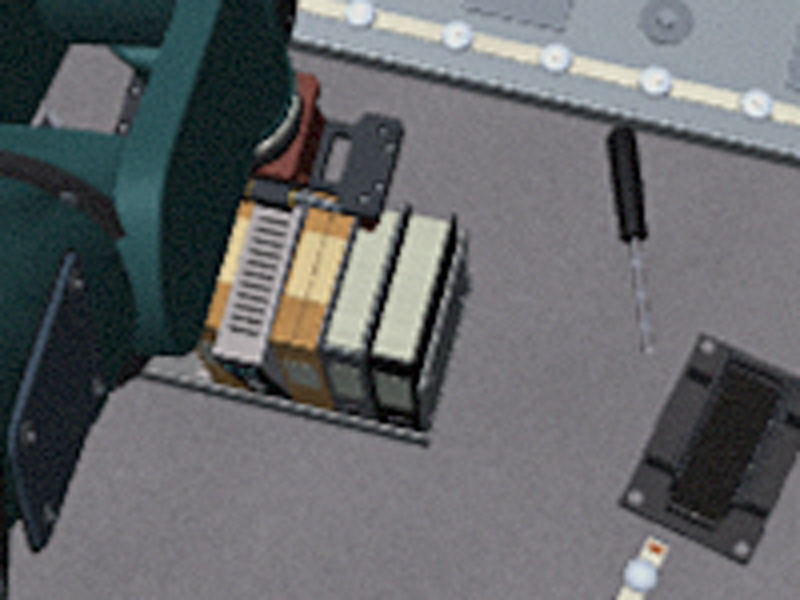

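```bash
rm -f cmd.json; python3 - <<'E'
from plan import *
p,R=cmd();plan(arc(p,R,np.r_[np.arange(.04,.38,.04),.39]),0)
E
```

```text
[[0.0, 0.0, -0.013, -0.031, -0.012, 0.0, 0], [0.0, 0.0, -0.025, -0.063, -0.023, 0.0, 0], [0.0, 0.0, -0.038, -0.096, -0.033, 0.0, 0], [0.0, 0.0, -0.051, -0.128, -0.041, 0.0, 0], [0.0, 0.0, -0.064, -0.161, -0.048, 0.0, 0], [0.0, 0.0, -0.076, -0.195, -0.054, -0.001, 0], [0.0, 0.0, -0.089, -0.228, -0.059, -0.001, 0], [0.0, 0.0, -0.102, -0.262, -0.062, -0.001, 0], [0.0, 0.0, -0.115, -0.295, -0.063, -0.001, 0], [0.0, 0.0, -0.124, -0.321, -0.064, -0.001, 0]]
steps mm 130.92776634465287 deg 22.319999999999997 final [0.4194 0.1653 0.3634]
```

{"api": "move_arm", "payload": {"rows": [[0,0,-0.013,-0.031,-0.012,0,0],[0,0,-0.025,-0.063,-0.023,0,0],[0,0,-0.038,-0.096,-0.033,0,0],[0,0,-0.051,-0.128,-0.041,0,0],[0,0,-0.064,-0.161,-0.048,0,0],[0,0,-0.076,-0.195,-0.054,-0.001,0],[0,0,-0.089,-0.228,-0.059,-0.001,0],[0,0,-0.102,-0.262,-0.062,-0.001,0],[0,0,-0.115,-0.295,-0.063,-0.001,0],[0,0,-0.124,-0.321,-0.064,-0.001,0],[0,0,-0.124,-0.321,-0.064,-0.001,0]]}}

```text
time: 5.2
tcp_pos: [0.419, 0.1654, 0.3629]
tcp_rot: [[0.852, 0.523, -0.013], [0.011, 0.006, 1.0], [0.523, -0.852, -0.0]]
ft_force: [0.8, 1.0, 2.7]
grip_width: 0.006
```

```bash
python3 - <<'E'
from plan import *
s=sense();print(s["tcp_pos"],s["tcp_rot"],s["ft_force"])
c=camera("wrist");cv2.imwrite("pics/w4.png",c["image"]);np.savez("w4.npz",w=cloud(c,s),im=c["image"])
c=camera("side");cv2.imwrite("pics/s4.png",cv2.resize(c["image"][100:250,150:350],None,fx=4,fy=4,interpolation=cv2.INTER_CUBIC))
E
```

```text
[0.419  0.1654 0.3629] [[ 0.8522  0.5231 -0.0126]
 [ 0.0109  0.0063  0.9999]
 [ 0.5231 -0.8523 -0.0003]] [0.8045 1.0141 2.6745]
```

View pics/w4.png

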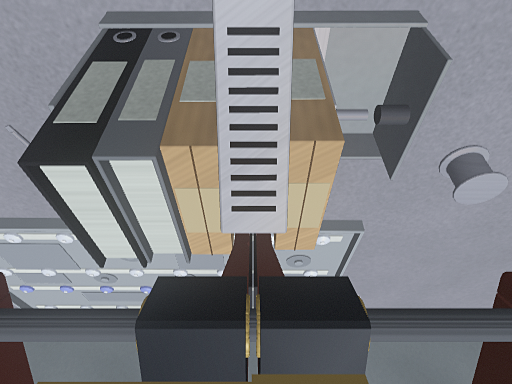

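View pics/s4.png

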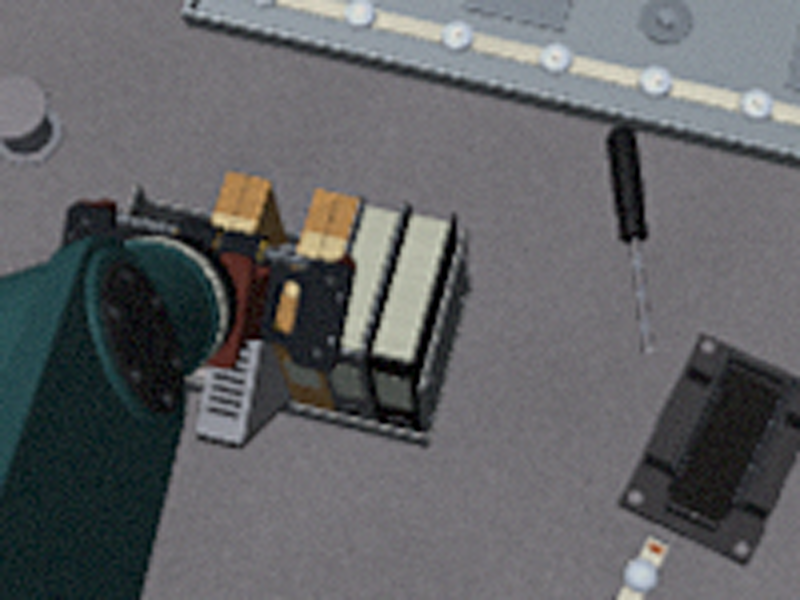

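{"api": "move_arm", "payload": {"rows": [[0,0,0,0.01,0,0,0],[0,0,0,0.025,0,0,0],[0,0,0,0.025,-0.05,0,0],[0,0,0,0.025,-0.15,0,0],[0,0,0,0.0,-0.2,0,100],[0,0,0,0.0,-0.2,0,100],[0,0,0,0.0,-0.2,0,100],[0,0,0,0.0,-0.2,0,100]]}}

```text
time: 6.1
tcp_pos: [0.378, 0.1647, 0.4301]
tcp_rot: [[0.853, 0.521, -0.012], [0.01, 0.006, 1.0], [0.521, -0.853, -0.001]]
ft_force: [-0.0, 0.7, -0.6]
grip_width: 0.329
```

```bash
python3 - <<'E'
from plan import *
s=sense();print(s["tcp_pos"],s["tcp_rot"],s["ft_force"],s["grip_width"])
c=camera("wrist");cv2.imwrite("pics/w5.png",c["image"]);np.savez("w5.npz",w=cloud(c,s),im=c["image"],R=s["tcp_rot"],p=s["tcp_pos"])
c=camera("side");cv2.imwrite("pics/s5.png",cv2.resize(c["image"][100:250,150:350],None,fx=4,fy=4,interpolation=cv2.INTER_CUBIC))
E
```

```text
[0.378  0.1647 0.4301] [[ 0.8534  0.5212 -0.0119]
 [ 0.0104  0.0057  0.9999]
 [ 0.5212 -0.8534 -0.0005]] [-0.0189  0.6862 -0.5517] 0.32918374870751993
```

View pics/w5.png

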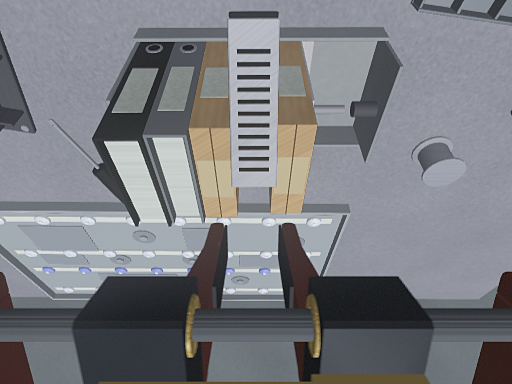

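View pics/s5.png

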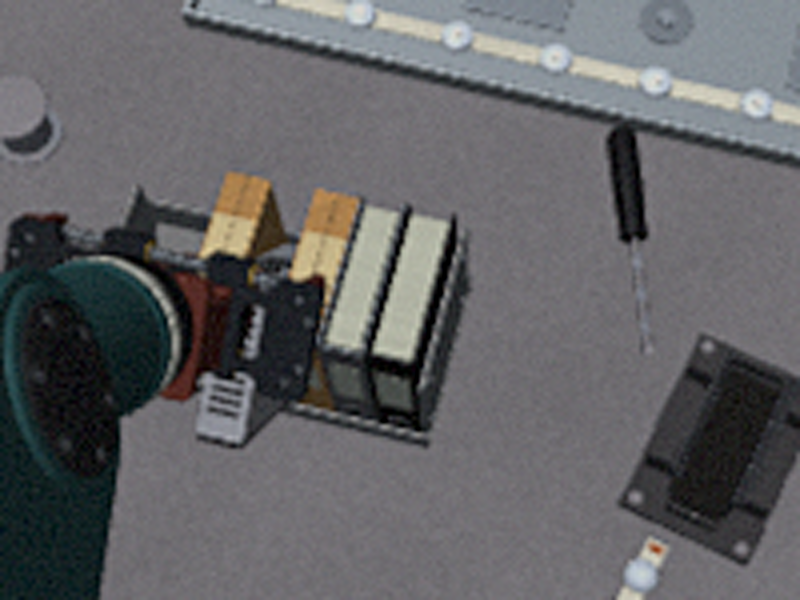

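```bash
python3 - <<'E'
from plan import *
d=np.load("w5.npz");w=d["w"];R=d["R"];p=d["p"]
reg=w[22:184,234:274].reshape(-1,3);reg=reg[~np.isnan(reg[:,0])]
c=np.median(reg,0);r=reg
for _ in range(3):
    c=r.mean(0);n=np.linalg.svd(r-c,full_matrices=False)[2][2];n*=np.sign(n[2]);r=reg[abs((reg-c)@n)<.003]
print("n",n,"tilt",np.arctan2(-n[0],n[2]))
for row in (14,18,20,22,100,180,184,187,190): print(row,w[row,252])
for row in (40,100,160):
    u=np.arange(215,295);y=w[row,:,1];print(row,[ (int(k),round(float(w[row,k,1]),4),round(float(w[row,k,2]),3)) for k in list(range(226,234))+list(range(272,282))])
T=(r-p)@R;print("tool coords of top: x",T[:,0].min(),T[:,0].max(),"y",T[:,1].min(),T[:,1].max(),"z",T[:,2].min(),T[:,2].max())
E
```

```text
n [-0.5259 -0.0072  0.8505] tilt 0.553835328018508
14 [0.399  0.1657 0.1538]
18 [0.4012 0.1657 0.1546]
20 [0.4018 0.1657 0.156 ]
22 [0.4026 0.1657 0.1571]
100 [0.4438 0.1663 0.1823]
180 [0.4919 0.1669 0.2129]
184 [0.4945 0.1669 0.2146]
187 [0.4975 0.1669 0.2149]
190 [0.7534 0.1695 0.0016]
40 [(226, 0.1388, 0.032), (227, 0.1399, 0.032), (228, 0.1502, 0.162), (229, 0.1509, 0.163), (230, 0.1516, 0.163), (231, 0.1522, 0.163), (232, 0.1527, 0.161), (233, 0.1535, 0.162), (272, 0.1788, 0.163), (273, 0.1795, 0.163), (274, 0.1801, 0.164), (275, 0.1809, 0.162), (276, 0.1814, 0.164), (277, 0.1822, 0.162), (278, 0.1829, 0.161), (279, 0.1836, 0.161), (280, 0.196, 0.032), (281, 0.1971, 0.032)]
100 [(226, 0.1444, 0.138), (227, 0.1452, 0.136), (228, 0.1461, 0.137), (229, 0.1505, 0.183), (230, 0.1512, 0.183), (231, 0.1518, 0.182), (232, 0.1525, 0.183), (233, 0.1533, 0.183), (272, 0.1799, 0.183), (273, 0.1806, 0.183), (274, 0.1814, 0.182), (275, 0.1821, 0.182), (276, 0.1827, 0.183), (277, 0.1834, 0.183), (278, 0.1886, 0.138), (279, 0.1895, 0.137), (280, 0.1902, 0.139), (281, 0.191, 0.139)]
160 [(226, 0.1449, 0.176), (227, 0.1456, 0.175), (228, 0.1464, 0.174), (229, 0.1473, 0.175), (230, 0.1482, 0.176), (231, 0.1514, 0.204), (232, 0.1522, 0.205), (233, 0.1529, 0.204), (272, 0.1813, 0.204), (273, 0.1819, 0.205), (274, 0.1827, 0.205), (275, 0.1833, 0.205), (276, 0.1841, 0.204), (277, 0.1888, 0.171), (278, 0.1897, 0.171), (279, 0.1905, 0.172), (280, 0.1913, 0.172), (281, 0.1923, 0.171)]
tool coords of top: x -0.12147274724980459 -0.013004979253111226 y 0.24310263590178677 0.24837870136284995 z -0.012486078462975019 0.0165279273675812
```

```bash
rm -f cmd.json; python3 - <<'E'
from plan import *
th=.554;n=np.array([-np.sin(th),0,np.cos(th)]);t=np.array([np.cos(th),.012,np.sin(th)])
C=np.array([.448,.1673,.1845]);g=C-.018*t-.020*n
print(g)
R=ori(.012,th)
plan([(g+n*(.163+h),R) for h in(.08,.04,.015,0)],100)
E
```

```text
[0.4432 0.1671 0.158 ]
[[0.0, 0.0, -0.002, -0.219, 0.058, 0.008, 100], [0.0, 0.0, -0.002, -0.218, 0.158, 0.007, 100], [0.0, 0.0, -0.002, -0.218, 0.22, 0.007, 100], [0.0, 0.0, -0.002, -0.217, 0.258, 0.007, 100]]
steps mm 134.878908655134 deg 0.36000000000000004 final [0.3576 0.1672 0.2967]
```

{"api": "move_arm", "payload": {"rows": [[0,0,-0.002,-0.11,0.0,0.007,100],[0,0,-0.002,-0.218,0.0,0.007,100],[0,0,-0.002,-0.218,0.0,0.007,100],[0,0,-0.002,-0.218,0.058,0.007,100],[0,0,-0.002,-0.218,0.1,0.007,100],[0,0,-0.002,-0.218,0.12,0.007,100],[0,0,-0.002,-0.218,0.12,0.007,100]]}}

```text
time: 6.9
tcp_pos: [0.3289, 0.1669, 0.3435]
tcp_rot: [[0.851, 0.526, -0.011], [0.01, 0.005, 1.0], [0.526, -0.851, -0.001]]
ft_force: [1.0, 0.7, -0.0]
grip_width: 0.995
```

```bash
python3 - <<'E'
from plan import *
s=sense();print(s["tcp_pos"],s["tcp_rot"],s["ft_force"],s["grip_width"])
c=camera("wrist");cv2.imwrite("pics/w6.png",c["image"]);np.savez("w6.npz",w=cloud(c,s),im=c["image"],R=s["tcp_rot"],p=s["tcp_pos"])
E
```

```text
[0.3289 0.1669 0.3435] [[ 0.8505  0.5258 -0.0114]
 [ 0.0104  0.005   0.9999]
 [ 0.5258 -0.8506 -0.0012]] [ 0.9705  0.7419 -0.0284] 0.9949220830940408
```

View pics/w6.png

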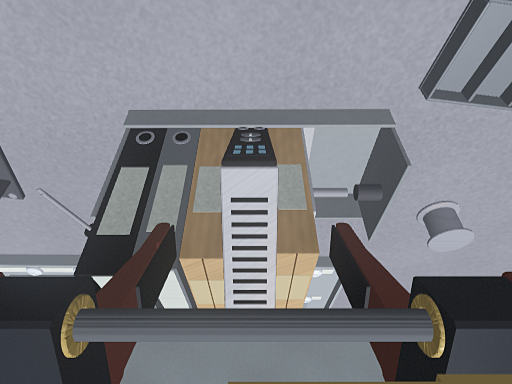

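```bash
rm -f cmd.json; python3 - <<'E'
from plan import *
th=.554;n=np.array([-np.sin(th),0,np.cos(th)])
g=np.array([.4432,.1671,.158])
plan([(g+n*(.163+h),ori(.012,th)) for h in(.02,0)],100)
E
```

```text
[[0.0, 0.0, 0.0, -0.001, 0.089, 0.0, 100], [0.0, 0.0, 0.0, -0.001, 0.139, 0.0, 100]]
steps mm 55.601438830303664 deg 0.0 final [0.3575 0.1672 0.2965]
```

{"api": "move_arm", "payload": {"rows": [[0,0,0,-0.001,0.05,0,100],[0,0,0,-0.001,0.089,0,100],[0,0,0,-0.001,0.115,0,100],[0,0,0,-0.001,0.139,0,100],[0,0,0,-0.001,0.139,0,100],[0,0,0,-0.001,0.139,0,100]]}}

```text
time: 7.55
tcp_pos: [0.3573, 0.1673, 0.2975]
tcp_rot: [[0.849, 0.528, -0.012], [0.01, 0.006, 1.0], [0.528, -0.849, -0.0]]
ft_force: [0.1, -0.1, -0.7]
grip_width: 1.004
```

```bash
python3 - <<'E'
from plan import *
s=sense();print(s["tcp_pos"],s["tcp_rot"],s["ft_force"],s["grip_width"])
c=camera("side");cv2.imwrite("pics/s7.png",cv2.resize(c["image"][100:250,150:350],None,fx=4,fy=4,interpolation=cv2.INTER_CUBIC))
E
```

```text
[0.3573 0.1673 0.2975] [[ 0.849   0.5282 -0.0119]
 [ 0.0103  0.0061  0.9999]
 [ 0.5283 -0.8491 -0.0003]] [ 0.0996 -0.0773 -0.6789] 1.0038740714907233
```

View pics/s7.png

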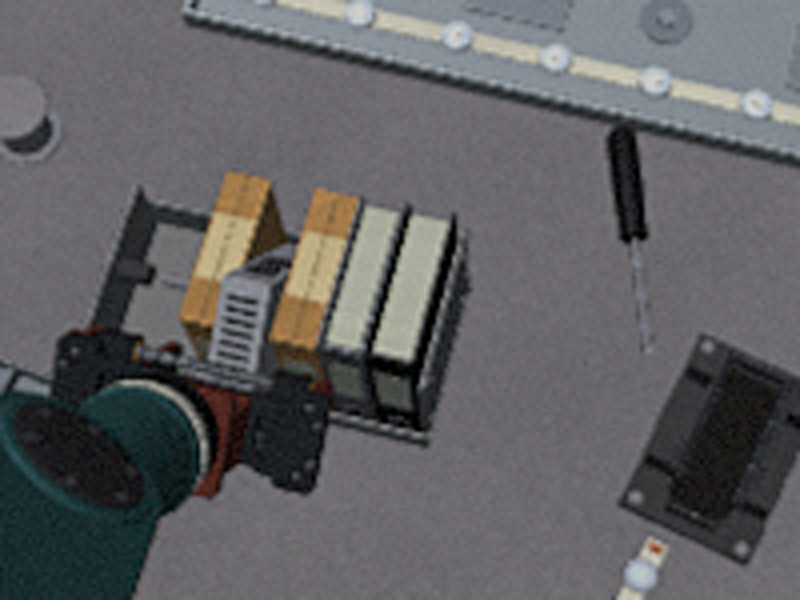

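Unit in the jaws, still tipped. Close.

{"api": "move_arm", "payload": {"rows": [[0,0,0,0,0,0,35],[0,0,0,0,0,0,0],[0,0,0,0,0,0,0],[0,0,0,0,0,0,0],[0,0,0,0,0,0,0],[0,0,0,0,0,0,0],[0,0,0,0,0,0,0],[0,0,0,0,0,0,0],[0,0,0,0,0,0,0]], "squeeze": 55}}

```text
time: 8.5
tcp_pos: [0.3571, 0.1664, 0.297]
tcp_rot: [[0.85, 0.527, -0.011], [0.011, 0.003, 1.0], [0.527, -0.85, -0.003]]
ft_force: [0.4, -7.2, 3.5]
grip_width: 0.387
```

{"api": "move_arm", "payload": {"rows": [[0,0,0,0,-0.01,0,0],[0,0,0,0,-0.022,0,0],[0,0,0,0,-0.036,0,0],[0,0,0,0,-0.05,0,0],[0,0,0,0,-0.05,0,0]]}}

```text
time: 9.0
tcp_pos: [0.3466, 0.1663, 0.314]
tcp_rot: [[0.85, 0.527, -0.01], [0.01, 0.003, 1.0], [0.527, -0.85, -0.003]]
ft_force: [1.5, -7.0, 2.4]
grip_width: 0.385
```

```bash
cat > look.py <<'E'
from plan import *
import sys
k=sys.argv[1]
s=sense();print(s["tcp_pos"],s["tcp_rot"],s["ft_force"],s["ft_torque"],s["grip_width"],s["qpos"])
c=camera("wrist");cv2.imwrite(f"pics/w{k}.png",c["image"]);np.savez(f"w{k}.npz",w=cloud(c,s),im=c["image"],R=s["tcp_rot"],p=s["tcp_pos"])
c=camera("side");cv2.imwrite(f"pics/s{k}.png",cv2.resize(c["image"][100:250,150:350],None,fx=3,fy=3,interpolation=cv2.INTER_CUBIC));np.savez(f"s{k}.npz",w=cloud(c),im=c["image"])
E
python3 look.py 8
```

```text
[0.3466 0.1663 0.314 ] [[ 0.85    0.5267 -0.0105]
 [ 0.0103  0.0032  0.9999]
 [ 0.5267 -0.8501 -0.0027]] [ 1.5293 -7.0215  2.3994] [-1.1369 -0.3388 -0.6843] 0.3849828656143785 [ 0.3637  0.1076  2.2695 -0.671   0.3011 -0.6197]
```

View pics/w8.png

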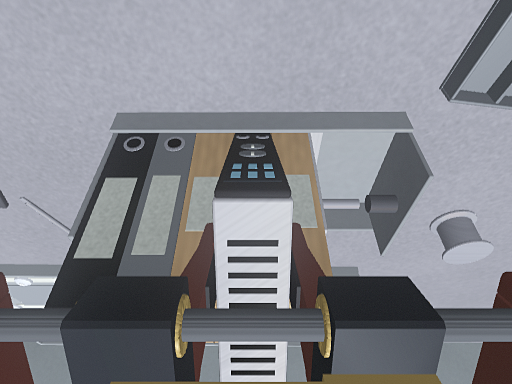

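```bash
python3 - <<'E'
from plan import *
d=np.load("w8.npz");w=d["w"];R=d["R"];p=d["p"]
reg=w[200:270,222:285].reshape(-1,3);T=(reg-p)@R;T=T[~np.isnan(T[:,0])]
print(np.median(T,0),T.min(0),T.max(0)); 
A=np.c_[T[:,0],np.ones(len(T))];print(np.linalg.lstsq(A,T[:,1],rcond=None)[0])
for r in (190,194,196,198,200): print((w[r,252]-p)@R)
E
```

```text
[-0.022   0.1429  0.0014] [-0.0381  0.1408 -0.0124] [-0.0041  0.1451  0.0153]
[-0.0038  0.1428]
[-0.0415  0.1448  0.001 ]
[-0.0398  0.1444  0.001 ]
[-0.0395  0.1429  0.001 ]
[-0.0377  0.1454  0.001 ]
[-0.0373  0.1442  0.001 ]
```

{"api": "move_arm", "payload": {"rows": [[0,0,0,0.01,-0.016,0,0],[0,0,0,0.023,-0.037,0,0],[0,0,0,0.036,-0.06,0,0],[0,0,0,0.053,-0.085,0,0],[0,0,0,0.066,-0.106,0,0],[0,0,0,0.066,-0.106,0,0]]}}

```text
time: 9.7
tcp_pos: [0.3439, 0.166, 0.3619]
tcp_rot: [[0.854, 0.521, -0.01], [0.01, 0.003, 1.0], [0.521, -0.854, -0.003]]
ft_force: [-10.1, -1.0, 1.6]
grip_width: 0.384
```

```bash
cat >> look.py <<'E'
E
cat > held.py <<'E'
from plan import *
import sys
d=np.load(sys.argv[1]);w=d["w"];R=d["R"];p=d["p"]
reg=w[200:270,222:285].reshape(-1,3);T=(reg-p)@R;T=T[~np.isnan(T[:,0])]
T=T[abs(T[:,1]-.143)<.02]
A=np.c_[T[:,0],np.ones(len(T))];print("slope,y0",np.linalg.lstsq(A,T[:,1],rcond=None)[0],np.median(T,0),len(T))
E
python3 look.py 9;python3 held.py w9.npz
```

```text
[0.3439 0.166  0.3619] [[ 0.8536  0.5209 -0.0102]
 [ 0.0104  0.0026  0.9999]
 [ 0.5209 -0.8536 -0.0032]] [-10.0703  -1.0184   1.5925] [-0.0847  2.6338  0.2698] 0.3840527550146314 [ 0.365  -0.0028  2.2015 -0.4259  0.4602 -0.8799]
slope,y0 [0.0644 0.1432] [-0.0225  0.1418  0.0014] 4381
```

View pics/s9.png

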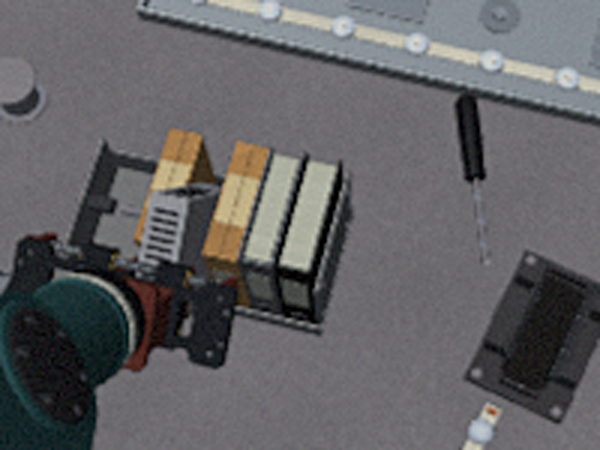

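```bash
rm -f cmd.json; python3 - <<'E'
from plan import *
p,R=cmd();g0=p+R[:,1]*.163
o=[]
for a in np.linspace(.125,1,8):
    th=.548-.2*a;Rt=ori(.012,th);o.append((g0+np.array([-.02,0,.12])*a-Rt[:,1]*.163,Rt))
plan(o,0)
E
```

```text
[[0.001, 0.0, 0.008, 0.025, -0.035, -0.002, 0], [0.001, 0.0, 0.016, 0.049, -0.07, -0.002, 0], [0.001, 0.0, 0.024, 0.073, -0.105, -0.002, 0], [0.001, 0.0, 0.032, 0.098, -0.139, -0.002, 0], [0.001, 0.0, 0.04, 0.122, -0.173, -0.002, 0], [0.001, 0.0, 0.048, 0.146, -0.207, -0.002, 0], [0.001, 0.0, 0.056, 0.171, -0.241, -0.002, 0], [0.001, 0.0, 0.064, 0.195, -0.274, -0.002, 0]]
steps mm 134.5243472387062 deg 11.521406164179787 final [0.3532 0.1657 0.4959]
```

{"api": "move_arm", "payload": {"rows": [[0,0,0.004,0.012,-0.018,0,0],[0,0,0.008,0.025,-0.035,0,0],[0,0,0.012,0.037,-0.053,0,0],[0,0,0.016,0.049,-0.07,0,0],[0,0,0.016,0.049,-0.07,0,0]], "squeeze": 60}}

```text
time: 10.3
tcp_pos: [0.3465, 0.1662, 0.3961]
tcp_rot: [[0.878, 0.478, -0.011], [0.011, 0.002, 1.0], [0.478, -0.878, -0.003]]
ft_force: [-10.3, -2.8, 0.8]
grip_width: 0.39
```

```bash
python3 look.py 10;python3 held.py w10.npz
```

```text
[0.3465 0.1662 0.3961] [[ 0.8784  0.4779 -0.0105]
 [ 0.0108  0.0022  0.9999]
 [ 0.4779 -0.8784 -0.0033]] [-10.2631  -2.845    0.823 ] [-0.6835  2.6885 -0.0387] 0.3903894163835822 [ 0.3522 -0.0568  2.1246 -0.2839  0.6202 -1.0363]
slope,y0 [0.0693 0.1433] [-0.0226  0.1417  0.0014] 4395
```

View pics/s10.png

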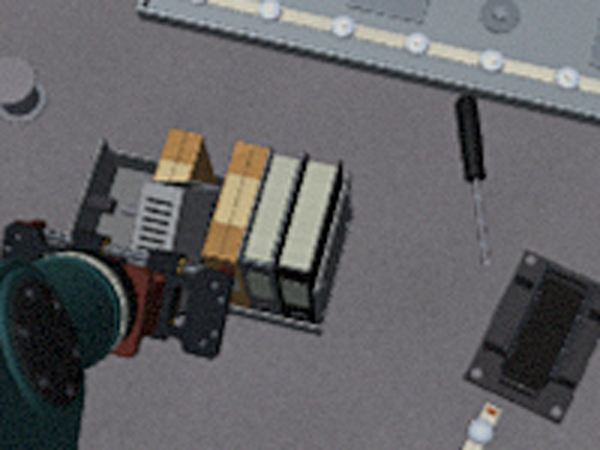

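View pics/w10.png

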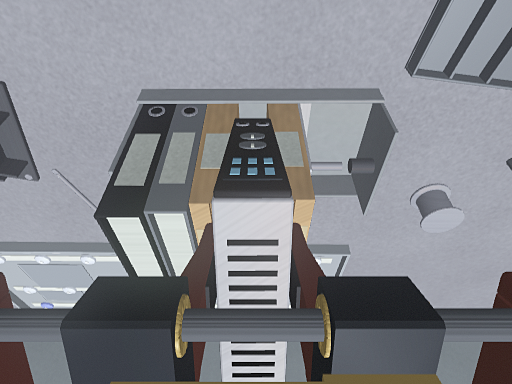

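{"api": "move_arm", "payload": {"rows": [[0,0,0.006,0.018,-0.028,0,0],[0,0,0.012,0.037,-0.055,0,0],[0,0,0.018,0.055,-0.085,0,0],[0,0,0.024,0.074,-0.115,0,0],[0,0,0.03,0.092,-0.145,0,0],[0,0,0.036,0.11,-0.175,0,0],[0,0,0.042,0.13,-0.21,0,0],[0,0,0.042,0.13,-0.21,0,0]]}}

```text
time: 11.2
tcp_pos: [0.3541, 0.1674, 0.4978]
tcp_rot: [[0.93, 0.368, -0.011], [0.01, 0.005, 1.0], [0.368, -0.93, 0.001]]
ft_force: [1.2, 0.1, -7.1]
grip_width: 0.382
```

```bash
python3 look.py 11;python3 held.py w11.npz
```

```text
[0.3541 0.1674 0.4978] [[ 0.9297  0.3682 -0.0112]
 [ 0.0102  0.0047  0.9999]
 [ 0.3682 -0.9297  0.0006]] [ 1.2092  0.0919 -7.0807] [-0.0061  0.651  -0.0041] 0.382421047199263 [ 0.3225 -0.1436  1.8947 -0.131   1.0336 -1.2125]
slope,y0 [0.0634 0.1432] [-0.0227  0.1417  0.0014] 4394
```

View pics/s11.png

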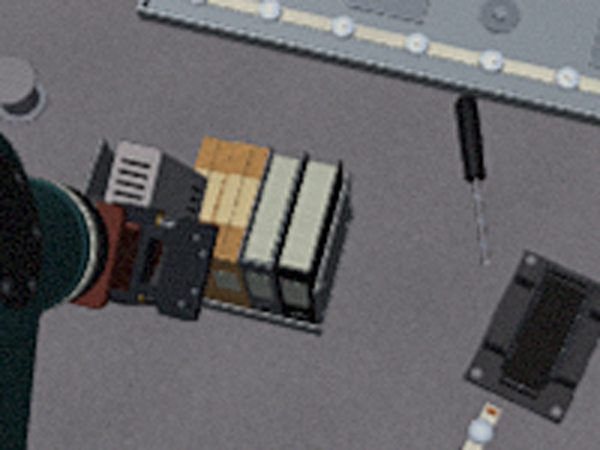

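View pics/w11.png

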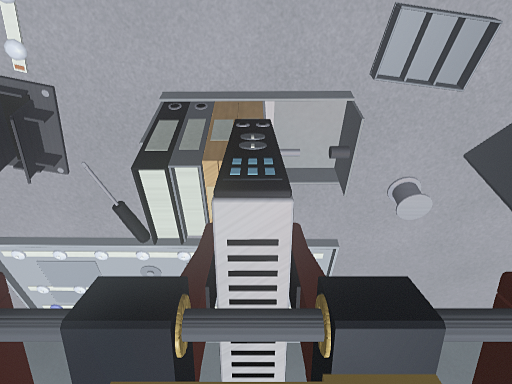

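```bash
rm -f cmd.json; python3 - <<'E'
from plan import *
p,R=cmd();g0=p+R[:,1]*.163
g1=np.array([.49,0.0,.40]);o=[]
for a in np.linspace(.1,1,10):
    th=.377-.313*a;Rt=ori(.011,th);o.append((g0+(g1-g0)*a-Rt[:,1]*.163,Rt))
plan(o,0)
E
```

```text
[[0.0, 0.0, 0.009, 0.034, -0.006, -0.042, 0], [0.0, 0.0, 0.019, 0.069, -0.012, -0.084, 0], [0.0, 0.0, 0.029, 0.105, -0.017, -0.127, 0], [0.0, 0.0, 0.039, 0.14, -0.022, -0.169, 0], [0.0, 0.0, 0.049, 0.175, -0.026, -0.211, 0], [0.0, 0.0, 0.059, 0.211, -0.03, -0.253, 0], [0.0, 0.0, 0.069, 0.246, -0.033, -0.295, 0], [0.0, 0.0, 0.079, 0.281, -0.037, -0.338, 0], [0.0, 0.0, 0.089, 0.316, -0.039, -0.38, 0], [0.0, 0.0, 0.099, 0.351, -0.042, -0.422, 0]]
steps mm 220.199545866925 deg 17.82 final [ 0.4796 -0.0002  0.5627]
```

{"api": "move_arm", "payload": {"rows": [[0,0,0,0.028,-0.07,0,0],[0,0,0.019,0.097,-0.082,-0.084,0],[0,0,0.029,0.133,-0.087,-0.127,0],[0,0,0.039,0.168,-0.092,-0.169,0],[0,0,0.049,0.203,-0.096,-0.211,0],[0,0,0.059,0.239,-0.1,-0.253,0],[0,0,0.069,0.274,-0.103,-0.295,0],[0,0,0.079,0.309,-0.107,-0.338,0],[0,0,0.089,0.344,-0.109,-0.38,0],[0,0,0.099,0.379,-0.112,-0.422,0],[0,0,0.099,0.379,-0.112,-0.422,0],[0,0,0.099,0.379,-0.112,-0.422,0]]}}

```text
time: 12.5
tcp_pos: [0.4805, -0.0003, 0.5922]
tcp_rot: [[0.998, 0.061, -0.011], [0.011, 0.0, 1.0], [0.061, -0.998, -0.0]]
ft_force: [-0.7, 0.6, -7.5]
grip_width: 0.38
```

```bash
python3 look.py 12;python3 held.py w12.npz
```

```text
[ 0.4805 -0.0003  0.5922] [[ 0.9981  0.0613 -0.0107]
 [ 0.0107  0.0005  0.9999]
 [ 0.0613 -0.9981 -0.0002]] [-0.6842  0.5919 -7.4856] [ 0.0636  0.2106 -0.0091] 0.3803442006115863 [-0.1485  0.0386  1.4722  0.0095  1.5702 -1.7297]
slope,y0 [0.0644 0.1432] [-0.023   0.1417  0.0014] 4390
```

View pics/w12.png

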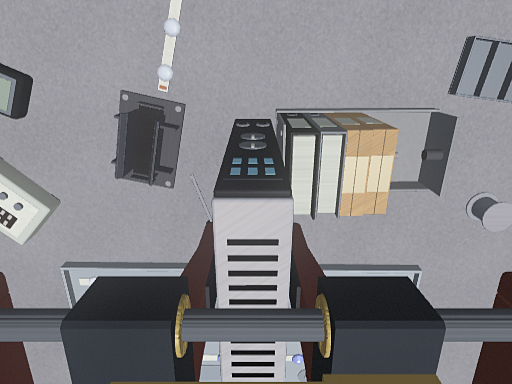

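View pics/s12.png

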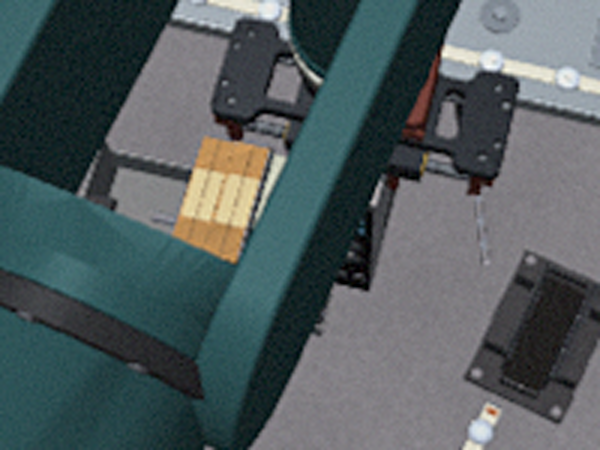

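```bash
python3 - <<'E'
from plan import *
for f in ("w12.npz","top0.npz","side0.npz"):
    d=np.load(f);w=d["w"];g=d["im"].max(2)
    x,y,z=w[...,0],w[...,1],w[...,2]
    roi=(x>.42)&(x<.66)&(y>-.28)&(y<-.1)
    m=(roi&(g<115)&(z<.1)).astype(np.uint8); m=cv2.morphologyEx(m,cv2.MORPH_OPEN,np.ones((3,3),np.uint8))
    n,l,st,_=cv2.connectedComponentsWithStats(m);k=1+np.argmax(st[1:,4]);q=w[l==k]
    print(f,"base",cv2.minAreaRect((q[:,:2]*1000).astype(np.float32)),len(q))
    q=w[roi&(z>.052)&(z<.09)];print(" walls",cv2.minAreaRect((q[:,:2]*1000).astype(np.float32)),len(q),q[:,2].max())
d=np.load("w12.npz");im=d["im"]
cv2.imwrite("pics/st.png",cv2.resize(im[80:200,100:200],None,fx=5,fy=5,interpolation=cv2.INTER_CUBIC))
w=d["w"]
for r in (120,140,160): print(r,[(u,w[r,u].round(3).tolist()) for u in range(112,188,3)])
E
```

```text
w12.npz base ((531.1732177734375, -188.91038513183594), (117.64929962158203, 158.17718505859375), 77.94295501708984) 5299
 walls ((532.333251953125, -185.56451416015625), (61.77918243408203, 109.80879211425781), 78.24169158935547) 955 0.07349559878869216
top0.npz base ((541.1256713867188, -190.21792602539062), (237.20095825195312, 179.84336853027344), 0.1530294567346573) 4560
 walls ((531.8587646484375, -187.1390380859375), (61.933406829833984, 110.06340789794922), 78.57560729980469) 285 0.07594052221523517
side0.npz base ((540.0352172851562, -189.9691162109375), (179.9322052001953, 239.7617645263672), 89.95317077636719) 4002
 walls ((531.7689819335938, -185.54354858398438), (61.20138931274414, 108.81259155273438), 78.18768310546875) 236 0.07343172677151788
120 [(112, [0.496, -0.247, 0.002]), (115, [0.496, -0.241, 0.002]), (118, [0.495, -0.236, 0.003]), (121, [0.484, -0.203, 0.07]), (124, [0.484, -0.2, 0.066]), (127, [0.485, -0.198, 0.06]), (130, [0.488, -0.198, 0.047]), (133, [0.49, -0.198, 0.033]), (136, [0.492, -0.199, 0.018]), (139, [0.494, -0.196, 0.011]), (142, [0.493, -0.19, 0
[... 1366 characters left out ...]
(121, [0.549, -0.214, 0.066]), (124, [0.551, -0.211, 0.06]), (127, [0.556, -0.212, 0.045]), (130, [0.56, -0.212, 0.032]), (133, [0.564, -0.213, 0.016]), (136, [0.566, -0.21, 0.012]), (139, [0.566, -0.204, 0.012]), (142, [0.566, -0.199, 0.01]), (145, [0.566, -0.193, 0.011]), (148, [0.565, -0.187, 0.013]), (151, [0.549, -0.164, 0.067]), (154, [0.548, -0.158, 0.07]), (157, [0.56, -0.166, 0.03]), (160, [0.566, -0.167, 0.008]), (163, [0.566, -0.161, 0.009]), (166, [0.565, -0.155, 0.011]), (169, [0.565, -0.15, 0.01]), (172, [0.566, -0.145, 0.009]), (175, [0.566, -0.14, 0.009]), (178, [0.568, -0.136, 0.002]), (181, [0.568, -0.131, 0.0]), (184, [0.568, -0.125, 0.001]), (187, [0.568, -0.119, 0.001])]
```

View pics/st.png

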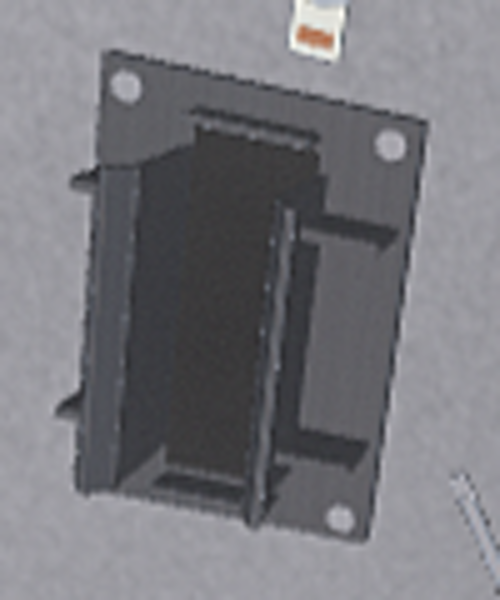

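```bash
python3 - <<'E'
from plan import *
d=np.load("w12.npz");w=d["w"];R=d["R"];p=d["p"];im=d["im"]
for r in range(190,204,1): print(r,((w[r,240]-p)@R).round(4),((w[r,265]-p)@R).round(4),im[r,240],im[r,265])
for r in (205,220):
    T=(w[r]-p)@R; k=[u for u in range(205,300) if abs(T[u,1]-.142)<.006]; print(r,k[0],k[-1],T[k[0]],T[k[-1]])
E
```

```text
190 [-0.0424  0.1428 -0.004 ] [-0.0425  0.1426  0.0063] [65 59 60] [65 63 61]
191 [-0.0426  0.1412 -0.0039] [-0.0426  0.1412  0.0062] [72 68 69] [81 76 76]
192 [-0.0423  0.1408 -0.0039] [-0.0423  0.1408  0.0062] [84 76 77] [90 86 85]
193 [-0.0416  0.1416 -0.0039] [-0.0417  0.1413  0.0062] [76 71 70] [82 78 77]
194 [-0.0412  0.1414 -0.0039] [-0.0415  0.1405  0.0062] [73 69 69] [79 74 74]
195 [-0.041   0.1408 -0.0039] [-0.0408  0.1415  0.0062] [73 68 67] [75 71 71]
196 [-0.0403  0.1415 -0.0039] [-0.0402  0.1419  0.0063] [64 61 61] [67 64 65]
197 [-0.0396  0.1424 -0.004 ] [-0.0396  0.1424  0.0063] [80 75 74] [82 76 78]
198 [-0.0394  0.1418 -0.0039] [-0.039   0.1427  0.0063] [137 130 128] [138 129 128]
199 [-0.0389  0.1419 -0.004 ] [-0.039   0.1417  0.0063] [170 163 160] [171 162 160]
200 [-0.0391  0.1401 -0.0039] [-0.0385  0.1417  0.0063] [191 182 180] [190 182 180]
201 [-0.0385  0.1405 -0.0039] [-0.0382  0.1413  0.0063] [192 185 185] [192 186 185]
202 [-0.0382  0.1402 -0.0039] [-0.038   0.1407  0.0062] [197 192 194] [194 189 192]
203 [-0.0373  0.1414 -0.004 ] [-0.0373  0.1414  0.0063] [199 195 199] [197 193 196]
205 212 293 [-0.0362  0.1421 -0.0155] [-0.0363  0.1419  0.0179]
220 213 292 [-0.0297  0.1416 -0.0153] [-0.0299  0.1411  0.0176]
```

```bash
rm -f cmd.json; python3 - <<'E'
from plan import *
plan([([.5063,-.1811,z],ori(-.204,.064)) for z in (.592,.46)],0)
E
```

```text
[[-0.004, 0.069, -0.001, 0.061, 0.005, -0.455, 0], [-0.004, 0.069, -0.001, 0.041, 0.335, -0.455, 0]]
steps mm 226.60308912280965 deg 12.442154154325529 final [ 0.5065 -0.1812  0.4599]
```

{"api": "move_arm", "payload": {"rows": [[-0.001,0.017,0,0.015,0,-0.1,0],[-0.002,0.034,0,0.03,0,-0.2,0],[-0.003,0.05,0,0.04,0.02,-0.3,0],[-0.004,0.069,-0.001,0.055,0.1,-0.39,0],[-0.004,0.069,-0.001,0.05,0.18,-0.44,0],[-0.004,0.069,-0.001,0.045,0.26,-0.455,0],[-0.004,0.069,-0.001,0.041,0.335,-0.455,0],[-0.004,0.069,-0.001,0.041,0.335,-0.455,0],[-0.004,0.069,-0.001,0.041,0.335,-0.455,0],[-0.004,0.069,-0.001,0.041,0.335,-0.455,0]]}}

```text
time: 13.6
tcp_pos: [0.5078, -0.1814, 0.4633]
tcp_rot: [[0.977, 0.068, 0.203], [-0.202, -0.014, 0.979], [0.07, -0.998, 0.0]]
ft_force: [0.4, -0.4, -7.4]
grip_width: 0.385
```

```bash
sed -i 's/100:250,150:350/120:270,230:430/' look.py; python3 look.py 13;python3 held.py w13.npz
python3 - <<'E'
from plan import *
s=np.load("w13.npz");R=s["R"];p=s["p"]
o=np.array([.006,.3145,.0006]);print("unit underside",p+R@o); a=.0643
print("unit up",R@np.array([np.sin(a),-np.cos(a),0]),"unit x",R@np.array([np.cos(a),np.sin(a),0]))
E
```

```text
[ 0.5078 -0.1814  0.4633] [[ 0.9769  0.0681  0.2027]
 [-0.2022 -0.0139  0.9792]
 [ 0.0696 -0.9976  0.0002]] [ 0.3689 -0.4417 -7.4068] [-0.0171  0.2088  0.005 ] 0.38519177768406043 [-0.4784  0.2008  1.5878  0.0198  1.2862 -1.8499]
slope,y0 [0.0661 0.1432] [-0.0231  0.1417  0.0014] 4392
unit underside [ 0.5352 -0.1864  0.1499]
unit up [-0.0052  0.0009  1.    ] unit x [ 0.9792 -0.2027  0.0053]
```

View pics/w13.png

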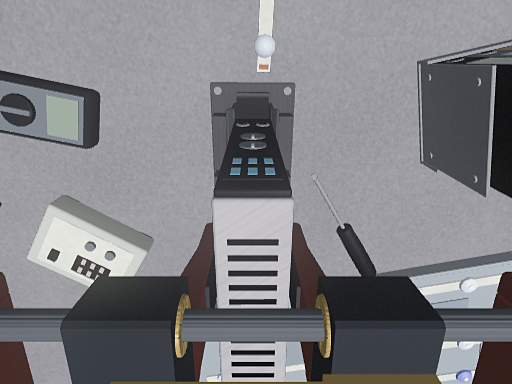

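View pics/s13.png

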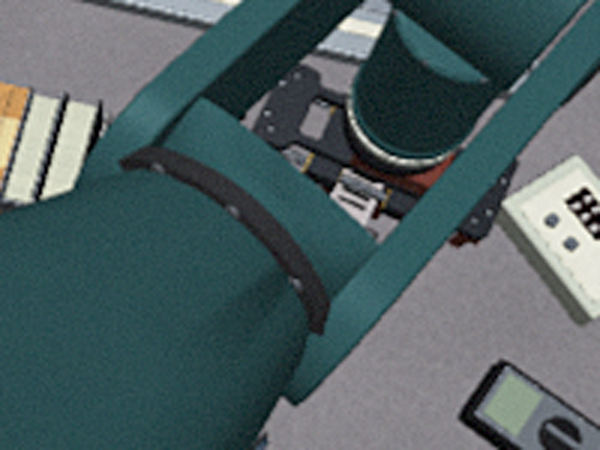

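```bash
rm -f cmd.json; python3 - <<'E'
from plan import *
s=sense();print(s["tcp_pos"])
plan([([.5055,-.1808,.4633-h],ori(-.204,.066)) for h in (.03,.06,.09,.115)],0)
E
```

```text
[ 0.5077 -0.1816  0.4633]
[[0.0, 0.0, 0.001, -0.011, 0.074, 0.001, 0], [0.0, 0.0, 0.001, -0.016, 0.149, 0.001, 0], [0.0, 0.0, 0.001, -0.022, 0.224, 0.001, 0], [0.0, 0.0, 0.001, -0.026, 0.286, 0.001, 0]]
steps mm 114.87245100545212 deg 0.18000000000000002 final [ 0.5055 -0.1807  0.3485]
```

{"api": "move_arm", "payload": {"rows": [[0,0,0.001,-0.009,0.04,0.001,0],[0,0,0.001,-0.011,0.074,0.001,0],[0,0,0.001,-0.014,0.11,0.001,0],[0,0,0.001,-0.016,0.145,0.001,0],[0,0,0.001,-0.016,0.145,0.001,0]]}}

```text
time: 14.2
tcp_pos: [0.5044, -0.1803, 0.4023]
tcp_rot: [[0.977, 0.06, 0.203], [-0.203, -0.011, 0.979], [0.061, -0.998, 0.002]]
ft_force: [-1.0, 0.3, -7.0]
grip_width: 0.384
```

```bash
cat > chk.py <<'E'
from plan import *
s=sense();R=np.array(s["tcp_rot"]);p=np.array(s["tcp_pos"])
o=np.array([.006,.3145,.0006]);u=p+R@o;a=.065
d=Ro.from_euler("z",.204).as_matrix()@(u-np.array([.532,-.1858,0]))
print("unit in stand",d,"up",R@np.array([np.sin(a),-np.cos(a),0]),"ux",R@np.array([np.cos(a),np.sin(a),0]),"F",s["ft_force"],"M",s["ft_torque"],"p",p,s["grip_width"])
E
python3 chk.py; python3 look.py 14 >/dev/null
```

```text
unit in stand [-0.003   0.0009  0.0888] up [ 0.0035 -0.0024  1.    ] ux [ 0.9791 -0.2033 -0.0039] F [-0.9913  0.3493 -6.9611] M [ 0.0557  0.2835 -0.0216] p [ 0.5044 -0.1803  0.4023] 0.3838766821642716
```

View pics/w14.png

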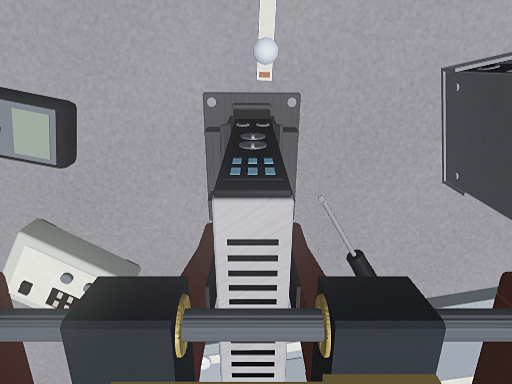

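{"api": "move_arm", "payload": {"rows": [[0,0,0,0.003,0.025,0,0],[0,0,0,0.001,0.05,0,0],[0,0,0,0,0.075,0,0],[0,0,0,-0.001,0.1,0,0],[0,0,0,-0.003,0.125,0,0],[0,0,0,-0.004,0.15,0,0],[0,0,0,-0.004,0.165,0,0],[0,0,0,-0.004,0.165,0,0]]}}

```text
time: 15.1
tcp_pos: [0.5069, -0.181, 0.3357]
tcp_rot: [[0.977, 0.06, 0.204], [-0.203, -0.011, 0.979], [0.061, -0.998, 0.002]]
ft_force: [-0.5, 1.0, -7.3]
grip_width: 0.385
```

```bash
python3 chk.py; python3 look.py 15 ;python3 held.py w15.npz
```

```text
unit in stand [-0.0005  0.0008  0.0221] up [ 0.0039 -0.0027  1.    ] ux [ 0.979  -0.2036 -0.0044] F [-0.456   1.0015 -7.3117] M [0.0451 0.2476 0.007 ] p [ 0.5069 -0.181   0.3357] 0.38491591655202295
[ 0.5069 -0.181   0.3357] [[ 0.9772  0.0597  0.2037]
 [-0.2034 -0.0105  0.979 ]
 [ 0.0606 -0.9982  0.0019]] [-0.456   1.0015 -7.3117] [0.0451 0.2476 0.007 ] 0.38491591655202295 [-0.4781  0.3306  1.751   0.0215  1.0022 -1.8548]
slope,y0 [0.0656 0.1432] [-0.0232  0.1417  0.0014] 4388
```

View pics/w15.png

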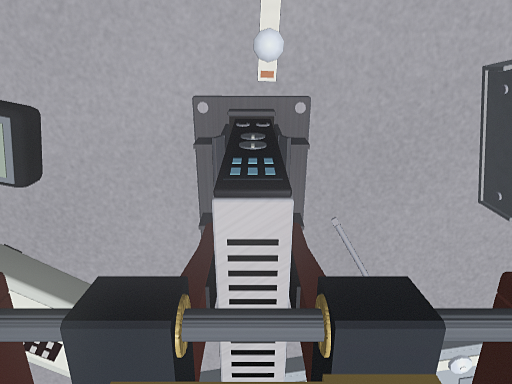

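{"api": "move_arm", "payload": {"rows": [[0,0,0,0,0.007,0,0],[0,0,0,-0.001,0.014,0,0],[0,0,0,-0.001,0.02,0,0],[0,0,0,-0.001,0.023,0,0],[0,0,0,-0.001,0.023,0,0]]}}

```text
time: 15.7
tcp_pos: [0.5073, -0.1811, 0.3275]
tcp_rot: [[0.977, 0.061, 0.204], [-0.203, -0.011, 0.979], [0.062, -0.998, 0.001]]
ft_force: [0.2, -0.1, -7.4]
grip_width: 0.386
```

```bash
python3 chk.py
```

```text
unit in stand [0.0004 0.0006 0.0139] up [ 0.0024 -0.0019  1.    ] ux [ 0.9791 -0.2036 -0.0027] F [ 0.2123 -0.1238 -7.4219] M [0.0111 0.1702 0.0027] p [ 0.5073 -0.1811  0.3275] 0.38585636473446394
```

{"api": "move_arm", "payload": {"rows": [[0,0,0,0,0.003,0,0],[0,0,0,0,0.006,0,0],[0,0,0,0,0.008,0,0],[0,0,0,0,0.008,0,0]]}}

```text
time: 16.1
tcp_pos: [0.5075, -0.1812, 0.3247]
tcp_rot: [[0.977, 0.062, 0.204], [-0.203, -0.012, 0.979], [0.063, -0.998, 0.001]]
ft_force: [-2.2, -0.1, -3.4]
grip_width: 0.386
```

```bash
python3 chk.py
```

```text
unit in stand [0.0008 0.0005 0.0112] up [ 0.0019 -0.0017  1.    ] ux [ 0.9791 -0.2036 -0.0022] F [-2.2022 -0.116  -3.4244] M [0.1079 0.2944 0.0098] p [ 0.5075 -0.1812  0.3247] 0.386225079039523
```

Foot touching (load falling from 7.4 to 3.4 N). A bit further.

{"api": "move_arm", "payload": {"rows": [[0,0,0,0,0.002,0,0],[0,0,0,0,0.004,0,0],[0,0,0,0,0.004,0,0]]}}

```text
time: 16.4
tcp_pos: [0.5074, -0.1811, 0.3246]
tcp_rot: [[0.977, 0.062, 0.203], [-0.203, -0.012, 0.979], [0.063, -0.998, 0.001]]
ft_force: [-6.7, 2.8, 11.5]
grip_width: 0.385
```

```bash
python3 chk.py
```

```text
unit in stand [0.0009 0.0005 0.0111] up [ 0.0015 -0.0013  1.    ] ux [ 0.9791 -0.2034 -0.0018] F [-6.6965  2.7998 11.4666] M [ 0.4673  0.9526 -0.0225] p [ 0.5074 -0.1811  0.3246] 0.38520582988472934
```

{"api": "move_arm", "payload": {"rows": [[0,0,0,0,-0.002,0,0],[0,0,0,0,-0.002,0,0],[0,0,0,0,-0.002,0,38],[0,0,0,0,-0.002,0,42],[0,0,0,0,-0.002,0,50],[0,0,0,0,-0.002,0,75],[0,0,0,0,-0.002,0,90],[0,0,0,0,-0.002,0,90],[0,0,0,0,-0.002,0,90]], "squeeze": 5}}

```text
time: 17.3
tcp_pos: [0.5076, -0.1812, 0.3236]
tcp_rot: [[0.977, 0.062, 0.204], [-0.203, -0.011, 0.979], [0.063, -0.998, 0.001]]
ft_force: [-0.3, -0.1, 0.9]
grip_width: 0.829
```

```bash
python3 chk.py; python3 look.py 16 ;python3 held.py w16.npz
```

```text
unit in stand [0.0009 0.0005 0.0101] up [ 0.002  -0.0017  1.    ] ux [ 0.979  -0.2037 -0.0023] F [-0.3398 -0.1295  0.8808] M [-0.0082  0.0238 -0.0151] p [ 0.5076 -0.1812  0.3236] 0.8286284430979978
[ 0.5076 -0.1812  0.3236] [[ 0.9771  0.0616  0.2037]
 [-0.2034 -0.0115  0.979 ]
 [ 0.0627 -0.998   0.0013]] [-0.3398 -0.1295  0.8808] [-0.0082  0.0238 -0.0151] 0.8286284430979978 [-0.4779  0.3464  1.763   0.0219  0.9722 -1.8553]
slope,y0 [0.0588 0.1427] [-0.0233  0.1414  0.0014] 4389
```

View pics/w16.png

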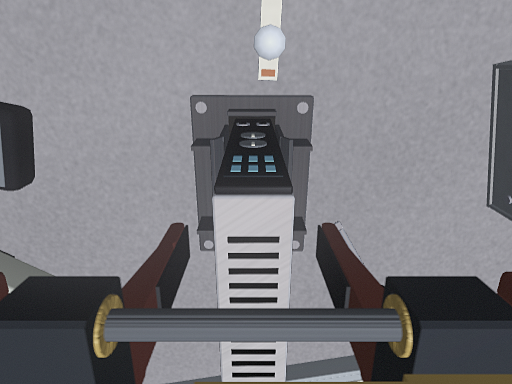

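{"api": "move_arm", "payload": {"rows": [[0,0,0,0,-0.02,0,100],[0,0,0,0,-0.07,0,100],[0,0,0,0,-0.15,0,100],[0,0,0,0,-0.25,0,100],[0,0,0,0,-0.35,0,100],[0,0,0,-0.1,-0.4,0,100],[0,0,0,-0.2,-0.45,0,100],[0,0,0,-0.25,-0.45,0,100],[0,0,0,-0.25,-0.45,0,100],[0,0,0,-0.25,-0.45,0,100]]}}

```text
time: 18.4
tcp_pos: [0.3988, -0.1588, 0.4977]
tcp_rot: [[0.977, 0.063, 0.204], [-0.204, -0.012, 0.979], [0.064, -0.998, 0.001]]
ft_force: [0.7, -0.1, -0.0]
grip_width: 1.0
```

```bash
python3 look.py 17; python3 - <<'E'
from plan import *
c=camera("top");cv2.imwrite("pics/t17.png",c["image"]);w=cloud(c)
for n,W in(("top",w),("wrist",np.load("w17.npz")["w"])):
    W=W.reshape(-1,3)
    m=(W[:,0]>.44)&(W[:,0]<.62)&(W[:,1]>-.26)&(W[:,1]<-.1)&(W[:,2]>.165)&(W[:,2]<.2);q=W[m]
    if m.sum()>50:
        print(n,cv2.minAreaRect((q[:,:2]*1000).astype(np.float32)),m.sum(),q[:,2].mean())
        A=np.c_[q[:,:2],np.ones(len(q))];print(np.linalg.lstsq(A,q[:,2],rcond=None)[0])
E
```

```text
[ 0.3988 -0.1588  0.4977] [[ 0.9769  0.0632  0.2041]
 [-0.2038 -0.0123  0.9789]
 [ 0.0644 -0.9979  0.0009]] [ 0.7004 -0.0682 -0.0046] [0.0383 0.0486 0.0322] 0.9997204280696698 [-0.5508  0.0021  1.7315  0.0232  1.3478 -1.9205]
top ((529.7572021484375, -185.18572998046875), (34.5705680847168, 118.66529846191406), 78.60053253173828) 662 0.18108047079667772
[-0.0002 -0.0736  0.1677]
wrist ((525.8519287109375, -183.18899536132812), (33.99814224243164, 110.58395385742188), 78.29774475097656) 2796 0.180523545450307
[ 0.0333 -0.0061  0.1621]
```

View pics/w17.png

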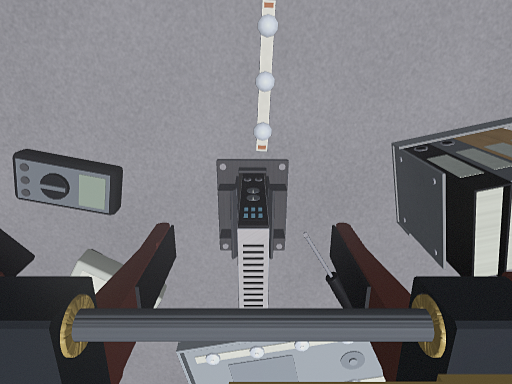

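View pics/t17.png

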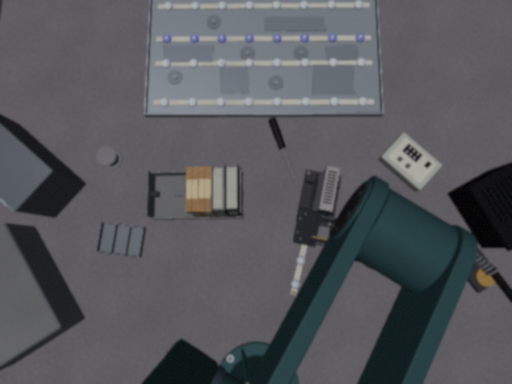

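```bash
python3 - <<'E'
from plan import *
c=camera("top");W=cloud(c).reshape(-1,3)
m=(W[:,0]>.4)&(W[:,0]<.66)&(W[:,1]>0)&(W[:,1]<.25)&(W[:,2]>.155);q=W[m]
print(cv2.minAreaRect((q[:,:2]*1000).astype(np.float32)))
for y in(.064,.098,.13,.165):
    k=q[abs(q[:,1]-y)<.012];print(y,k[:,0].min(),k[:,0].max(),np.median(k[:,2]),k[:,2].std())
s=sense();print(s["time"],s["joint_vel"])
from cell import finish_job
print(finish_job())
E
```

```text
((533.1592407226562, 114.2568359375), (119.06851196289062, 137.9633331298828), 0.2873013913631439)
0.064 0.4746915389379425 0.5867233180448086 0.1815664959773179 0.004153962704991074
0.098 0.47451183328831903 0.5873853548026409 0.17760366923200882 0.0033656692751908666
0.13 0.4740237638180025 0.5904447961012891 0.17563459726521669 0.0026317982009945577
0.165 0.4733130271527176 0.5918222048197256 0.17161985307644795 0.0018006188765501972
18.6 [-0.0009  0.0018  0.0036 -0.0002  0.0031  0.0001]
the job is handed in; nothing more can be done
None
```

The LED power supply is standing in the stand's slot with its display facing the robot, and the job was handed in at 18.6 s. `finish_job()` gave no verdict.

**What I did:**
- I hooked the unit's top rear edge with closed fingers and tipped it about 0.55 rad over the lip.
- I let go and it stayed tipped. I then pinched it from above and pulled it out.
- I lowered it into the slot until the force reading showed the foot on the floor, opened the gripper and moved the arm clear.

**Last checks:**
- **Unit:** its position is about 2 mm from the stand's centre. The fitted height of its top (about 0.18 m) matches it standing on the slot floor.
- **Upright:** just before letting go, the tilt came out at about 0.002 rad, worked out from the hand's pose. Fits to the top face afterwards disagreed. The wrist camera gave a slope of about 0.03. The top camera gave about 0.07 across the 34 mm width; that view is narrow and partly beside the arm, so I took it as noise, but it is close to the 0.08 limit.
- **Rack:** all four binders and cartons stand in the rack at their proper heights, closed up into one row and within a few mm of their original x.
- **Other bench items:** in the final pictures I saw no shift in the ones visible, but I did not measure it. The meter shows in the wrist view only.

**Two oddities:**
- The unit turned about 0.064 rad in the fingers while being pulled out, and I corrected for that when placing it.
- During the pull the wrist read a steady force of about 10 N along -x (towards the robot). It was gone once the unit was free.

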